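# Swap the drives in the enclosure

### The job

Lift the enclosure's cover gently right back onto its stop, move every old drive carrier out of the bays into the cardboard tray, and lay every new carrier from the table flat in a bay of its own with its tall bezel end to the front of the case (away from the hinge). Leave the cover fully back until all carriers are in place, then lower it gently until fully shut, without letting it bang at either end, and finally press the power button all the way down. The old carriers lie flat side by side in the tray; leave the other things on the table alone.

Things in the scene. Friction and masses are not known exactly. Their poses are not given: they have to be found in the camera images.
- case: black enclosure, fixed, 194 (x) x 262 (y); origin: centre of its underside; +x = hinge side (back), -x = front. Front 50 mm: ledge 20 high. Behind it four bays along x, floor 20 above the table, each 128 x 54 clear, ribs between them 10 high, 4 thick; walls round them reach 45 above the table (inner side faces 38 from the outer bays' centre lines). 
- bay0 (a point): centre of the floor of bay 0 (bays 58 mm apart along the case's y axis, bay0 at -y, bay3 at +y); axes as the case
- bay1 (a point): centre of the floor of bay 1 (bays 58 mm apart along the case's y axis, bay0 at -y, bay3 at +y); axes as the case
- bay2 (a point): centre of the floor of bay 2 (bays 58 mm apart along the case's y axis, bay0 at -y, bay3 at +y); axes as the case
- bay3 (a point): centre of the floor of bay 3 (bays 58 mm apart along the case's y axis, bay0 at -y, bay3 at +y); axes as the case
- cover (a joint): cover angle, rad: 0 = shut on its stop, grows as the front edge lifts, 1.75 = fully open on its stop, past upright. A stiff friction hinge holds it at any angle; 1 to 5 N at the handle moves it. The cover is a shell 144 deep, as wide as the case, its top 74 above the table when shut
- cover_handle (a point): middle of the cover's handle: round aluminium bar 12 thick along the case's y, 100 clear between its posts, 34 clear gap between bar and cover edge. Shut: 184 in front of the hinge line, 60 above the table (40 above the ledge); fully open: about 43 behind the hinge line, 229 above the table
- cover_hinge (a point): middle of the hinge line (along the case's y), at the back edge of the case (x = +97 in the case), 50 above the table. Handle in the plane across the hinge: 184 ahead and 10 up of it when shut, turning with the cover
- power (a joint): travel of the power button in m: 0 released, 0.006 fully pressed (spring, 5 N when fully down), moving straight down
- power_top (a point): centre of the top of the round grey power button, 28 in diameter, its top 42 above the table when released, in a black collar 44 across and 32 high, on the front ledge at the case's +y corner, 103 mm to the +y side of the handle's middle
- tray: cardboard tray for the pulled carriers, fixed, open on top, outside 158 (x) x 148 (y) x 30 high, walls 4, floor about 4 thick; origin: centre of its underside. Two carriers fit side by side in it, both lying along its x axis, 70 mm between their centres
- new1: aluminium drive carrier 118 x 48, body 16 high; black grip rib on top, 60 long (x) x 14 wide, centred, its top 40 above the underside. +x end: black bezel plate 10 thick, 28 high; -x end: black plug 7 long, 30 wide, 8 high. Origin: centre of the underside; z up; about 0.16 kg. A new one, lying upright on the table at any yaw; may be absent
- new2: aluminium drive carrier 118 x 48, body 16 high; black grip rib on top, 60 long (x) x 14 wide, centred, its top 40 above the underside. +x end: black bezel plate 10 thick, 28 high; -x end: black plug 7 long, 30 wide, 8 high. Origin: centre of the underside; z up; about 0.16 kg. A new one, lying upright on the table at any yaw; may be absent
- new3: aluminium drive carrier 118 x 48, body 16 high; black grip rib on top, 60 long (x) x 14 wide, centred, its top 40 above the underside. +x end: black bezel plate 10 thick, 28 high; -x end: black plug 7 long, 30 wide, 8 high. Origin: centre of the underside; z up; about 0.16 kg. A new one, lying upright on the table at any yaw; may be absent
- old1: aluminium drive carrier 118 x 48, body 16 high; black grip rib on top, 60 long (x) x 14 wide, centred, its top 40 above the underside. +x end: black bezel plate 10 thick, 28 high; -x end: black plug 7 long, 30 wide, 8 high. Origin: centre of the underside; z up; about 0.16 kg. An old one, at the start in bay 0, wrong way round (bezel to the hinge); may be absent
- old2: aluminium drive carrier 118 x 48, body 16 high; black grip rib on top, 60 long (x) x 14 wide, centred, its top 40 above the underside. +x end: black bezel plate 10 thick, 28 high; -x end: black plug 7 long, 30 wide, 8 high. Origin: centre of the underside; z up; about 0.16 kg. An old one, at the start in bay 1, wrong way round (bezel to the hinge); may be absent
- old3: aluminium drive carrier 118 x 48, body 16 high; black grip rib on top, 60 long (x) x 14 wide, centred, its top 40 above the underside. +x end: black bezel plate 10 thick, 28 high; -x end: black plug 7 long, 30 wide, 8 high. Origin: centre of the underside; z up; about 0.16 kg. An old one, at the start in bay 2, wrong way round (bezel to the hinge); may be absent
- old4: aluminium drive carrier 118 x 48, body 16 high; black grip rib on top, 60 long (x) x 14 wide, centred, its top 40 above the underside. +x end: black bezel plate 10 thick, 28 high; -x end: black plug 7 long, 30 wide, 8 high. Origin: centre of the underside; z up; about 0.16 kg. An old one, at the start in bay 3, wrong way round (bezel to the hinge); may be absent
- mug: bystander, leave it alone: white mug 92 high, 80 across; origin: centre of its underside
- screwtub: bystander, leave it alone: small glass tub 32 across, 34 high; origin: centre of its underside
- driver: bystander, leave it alone: screwdriver 170 long; origin: near the middle of its length, on its underside
- tape: bystander, leave it alone: roll of tape 90 across, 24 high; origin: centre of its underside
- bits: bystander, leave it alone: small black box 50 x 24 x 15; origin: centre of its underside
There are look-alikes about, which are no part of the job. Leave any blue or yellow look-alike of the new3 alone.

How it is judged:
On the way, in this order (a step that is already met when the one before it is completed fails the run):
1. the cover is fully open on its stop (above 1.68 rad) (value of joint cover above 1.68 rad), for 0.3 s.
2. with the cover fully open, all old carriers lie in the tray and all new ones in bays, bezel to the front ((horizontal distance between new1 and bay0 below 0.01 m or horizontal distance between new1 and bay1 below 0.01 m or horizontal distance between new1 and bay2 below 0.01 m or horizontal distance between new1 and bay3 below 0.01 m) and z of new1 in the frame of case between 0.015 and 0.025 m and angle between each of new1, new2, new3's own z axis and vertical below 0.1 rad and x of cover_hinge in the frame of new1 below -0.03 m and angle between the x axis of each of new1, new2, new3 and the x axis of case, either way round below 0.12 rad and (horizontal distance between new2 and bay0 below 0.01 m or horizontal distance between new2 and bay1 below 0.01 m or horizontal distance between new2 and bay2 below 0.01 m or horizontal distance between new2 and bay3 below 0.01 m) and z of new2 in the frame of case between 0.015 and 0.025 m and x of cover_hinge in the frame of new2 below -0.03 m and (horizontal distance between new3 and bay0 below 0.01 m or horizontal distance between new3 and bay1 below 0.01 m or horizontal distance between new3 and bay2 below 0.01 m or horizontal distance between new3 and bay3 below 0.01 m) and z of new3 in the frame of case between 0.015 and 0.025 m and x of cover_hinge in the frame of new3 below -0.03 m and x of old1 in the frame of tray between -0.055 and 0.055 m and y of old1 in the frame of tray between -0.055 and 0.055 m and z of each of old1, old2, old3, old4 in the frame of tray below 0.012 m and angle between each of old1, old2, old3, old4's own z axis and vertical below 0.12 rad and x of old2 in the frame of tray between -0.055 and 0.055 m and y of old2 in the frame of tray between -0.055 and 0.055 m and x of old3 in the frame of tray between -0.055 and 0.055 m and y of old3 in the frame of tray between -0.055 and 0.055 m and x of old4 in the frame of tray between -0.055 and 0.055 m and y of old4 in the frame of tray between -0.055 and 0.055 m and linear speed of each of new1, new2, new3, old1, old2, old3, old4 below 0.02 m/s and value of joint cover above 1.68 rad), for 0.2 s.
3. the cover is shut (below 0.03 rad) over the loaded bays ((horizontal distance between new1 and bay0 below 0.01 m or horizontal distance between new1 and bay1 below 0.01 m or horizontal distance between new1 and bay2 below 0.01 m or horizontal distance between new1 and bay3 below 0.01 m) and z of new1 in the frame of case between 0.015 and 0.025 m and angle between each of new1, new2, new3's own z axis and vertical below 0.1 rad and x of cover_hinge in the frame of new1 below -0.03 m and angle between the x axis of each of new1, new2, new3 and the x axis of case, either way round below 0.12 rad and (horizontal distance between new2 and bay0 below 0.01 m or horizontal distance between new2 and bay1 below 0.01 m or horizontal distance between new2 and bay2 below 0.01 m or horizontal distance between new2 and bay3 below 0.01 m) and z of new2 in the frame of case between 0.015 and 0.025 m and x of cover_hinge in the frame of new2 below -0.03 m and (horizontal distance between new3 and bay0 below 0.01 m or horizontal distance between new3 and bay1 below 0.01 m or horizontal distance between new3 and bay2 below 0.01 m or horizontal distance between new3 and bay3 below 0.01 m) and z of new3 in the frame of case between 0.015 and 0.025 m and x of cover_hinge in the frame of new3 below -0.03 m and x of old1 in the frame of tray between -0.055 and 0.055 m and y of old1 in the frame of tray between -0.055 and 0.055 m and z of each of old1, old2, old3, old4 in the frame of tray below 0.012 m and angle between each of old1, old2, old3, old4's own z axis and vertical below 0.12 rad and x of old2 in the frame of tray between -0.055 and 0.055 m and y of old2 in the frame of tray between -0.055 and 0.055 m and x of old3 in the frame of tray between -0.055 and 0.055 m and y of old3 in the frame of tray between -0.055 and 0.055 m and x of old4 in the frame of tray between -0.055 and 0.055 m and y of old4 in the frame of tray between -0.055 and 0.055 m and value of joint cover below 0.03 rad), for 0.3 s.
4. the power button is pressed (over 4.5 mm) with the cover shut (value of joint power above 0.0045 m and value of joint cover below 0.03 rad), for 0.05 s.
At the end, for the whole second after the job is handed in: Cover shut (under 0.03 rad); each new carrier flat, at rest in a bay (within 10 mm, 0.12 rad; tilt under 0.1), bezel away from the hinge; each old carrier flat, at rest on the tray floor (within 55 mm of its middle each way, tilt under 0.12); button released (all of step 3 and linear speed of each of new1, new2, new3, old1, old2, old3, old4 below 0.02 m/s and value of joint power below 0.002 m); the robot touches nothing.
It fails at once if the cover bangs open (faster than 0.7 rad/s beyond 1.6 rad) (value of joint cover above 1.6 rad and velocity of joint cover above 0.7 rad/s).
It fails at once if the cover bangs shut (faster than 0.7 rad/s below 0.12 rad) (value of joint cover below 0.12 rad and velocity of joint cover below -0.7 rad/s).
It fails at once if a bystander is pushed over 40 mm away or tipped (distance of any of mug, screwtub, driver, tape, bits from where it was at the start of the episode above 0.04 m or angle between any of mug, screwtub, tape, bits's own z axis and vertical above 0.5 rad).
Of new1, new2, new3 only 2 to 3 are there at a start; the rules pass over those that are not, and their reading is None.
Of old1, old2, old3, old4 only 1 to 2 are there at a start; the rules pass over those that are not, and their reading is None.
At some moment in a run one of new1, new2, new3 may be knocked a few centimetres aside while the robot is not near it.
Once in a run the grip may slacken for a moment while it holds something.
It also fails if it takes over 210 s, if anything falls off the work surface, if the arm or the gripper's body presses on something with over 40 N, if the wrist force passes 120 N, or if a joint passes its speed limit or range.

### The arm

A 6-joint arm with a two-finger parallel gripper is mounted at the origin on the work surface. World frame = base frame: x ahead of the robot, y to its left, z up, the work surface at z = 0. Lengths are in m, angles in rad, forces in N, time in s.
With the tool pointing down it reaches from about 0.4 to 0.825 m from the base axis. Payload 7 kg.
Tool frame: the origin (TCP) lies at the very end of the fingers, on their centre line; the grasp point (between the pads) lies 19 mm behind it; y points along the fingers, x is the direction in which the jaws open and shut, and the axes are right-handed (so a half turn about y gives the same grasp; the last joint's range is limited). The gripper opens to 88 mm and grips with 3 to 60 N. Pads are 19 mm wide; open, the fingers measure 130 mm over their backs; the gripper's body (78 mm by 193 mm) begins 47 mm behind the grasp point.
Start: joints at [1.453, 0.359, 0.012, 0, -1.224, -0.288], TCP at [0.266, 0.62, 0.227] pointing down, gripper open.
Joint ranges: [-3.07, 3.07], [-1.43, 2.12], [-1.02, 1.25], [-3.03, 1.67], [-3.05, -0], [-3.03, 3.03]. Speed limits (rad/s): [2.39, 2.39, 3.01, 3.14, 3.14, 3.14].

### API

Orientations are given as [roll, pitch, yaw] about the fixed x, y, z axes, in that order (R = Rz(yaw) Ry(pitch) Rx(roll)).
In Python, from station import arm gives the robot as it stands.
- The arm moves only by the tool move_arm, never from a script. Its arguments are lists of equal length, an entry for each row: "jaw": the closure, from 0 (fully open) to 1 (shut); "offset": the shift along the tool's x, y, z in m, a list of three; "roll": the turn about the tool's y in rad. In form: {"jaw": [jaw, ...], "offset": [[dx, dy, dz], ...], "roll": [roll, ...]}. A call has 1 to 5 rows; each row shifts and turns the commanded pose from where the row before left it, along the tool's axes as they then stand; what a row does not reach is not made up. A row lasts 1/8 s, in which the tool goes at most 62.5 mm and 10.7 degrees, less where a joint would pass 70% of its speed; a pose out of reach is approached as far as the arm can. A call is refused whole if a number of a shift passes 0.0625 or a number of a turn 0.188, either way. A call with a gripper value outside its range is refused whole. The fingers move at their own pace and stop on an object; "grip_force" is the grip in N (left out, the last holds). Time passes only in rows, so rows that do not move let the fingers close. It gives the time, the measured TCP pose, the force and the opening at its end, in the units of the state.
- arm.get_state(): the state, without advancing time (a new reading comes with each control period).
- arm.grab_frame(name): name is "scene" or "top"; returns a dict with "pixels" (480x640x3 uint8, blue, green, red), "fovy" (degrees; the focal length in pixels is half the picture's height over the tangent of half this angle, whatever the lens; pixels are square), "cx", "cy" (the principal point, pixels), "position" and "attitude" of the camera in the world. Camera axes: x right, y down, z forward; pixel columns grow to the right and rows downward; lengths in m; the calibration is good to about 2 mm. A picture is of the moment at which its call begins. There is no depth.
- arm.job_done(): hands the job in, once; it reports no verdict.
Trained networks look in a picture, given as the dict that the camera call returned (one of the last four; its "shot" number tells which), for a name from the list of things; names that differ only in an ending like _2 or _b are one class to them, and where a whole thing is asked for, a point or a joint stands for the part that bears it (a point fixed in the world has none). Each returns a list of dicts, best first, with "p" (0 to 1); they miss things now and then, are a little off and sometimes report something else, mostly with a low value. They report only what shows in the picture. A call takes as long as a camera call. They do not tell look-alikes from the thing itself.
- arm.recognise(picture, thing): "position" ([x, y, z] in m, in world coordinates, good to about 4 mm: the middle of the surface that is visible of it).
- arm.landmark_of(picture, thing): "position" ([x, y, z] in m, in world coordinates, good to about 4 mm: a listed point, or the origin of a listed thing).
The state is a dict: "t": time; "q": joint angles; "qd": joint speeds; "joint_efforts": joint torques, N m; "eef_pos": TCP position; "ee_rot": TCP orientation; "force": force on the tool from outside, world axes, zero at the start; "moment": the same for the moment, N m; "width": finger opening in m.
Only numpy, scipy, OpenCV 4.12 (cv2) and the standard library are available. Lean on these libraries where they do the work, as an engineer would, in place of code of your own. Each camera call takes 0.05 s, during which the arm holds its last target.

## Working session

There is one attempt and no reset: what is moved stays moved. The work goes in short steps, Python scripts to look and compute and a tool call to move; the robot and the scene stay as the last step left them, time stands still between calls to the robot, and variables do not carry over. Pictures are saved under pics/ and viewed, and the job is handed in when it is done.

Besides the shell and the picture viewer there is one more tool, called after "Call:" by a JSON object that holds its "api" and its "payload", one argument or row to a line. move_arm: Moves the arm, as the interface text tells. Its arguments: {"type":"object","properties":{"jaw":{"type":"array","items":{"type":"number"}},"offset":{"type":"array","items":{"type":"array","items":{"type":"number"}}},"roll":{"type":"array","items":{"type":"number"}},"grip_force":{"type":"number"}},"required":["jaw","offset","roll"]}

```bash
ls; mkdir -p pics
cat > h.py <<'E'
import numpy as np, cv2
from station import arm
from scipy.spatial.transform import Rotation as R
def shot(name,fn=None):
    f=arm.grab_frame(name)
    if fn: cv2.imwrite('pics/'+fn,f['pixels'])
    return f
def cam(f):
    a=np.array(f['attitude'],float)
    if a.shape==(3,3): M=a
    elif a.size==3: M=R.from_euler('xyz',a).as_matrix()
    else: M=None
    fl=240/np.tan(np.radians(f['fovy'])/2)
    return M,fl,np.array(f['position'])
def proj(f,p):
    M,fl,c=cam(f); v=M.T@(np.array(p)-c)
    return np.array([f['cx']+fl*v[0]/v[2], f['cy']+fl*v[1]/v[2]])
def back(f,u,v,z):
    M,fl,c=cam(f); d=M@np.array([(u-f['cx'])/fl,(v-f['cy'])/fl,1])
    return c+d*(z-c[2])/d[2]
E
python3 - <<'E'
from h import *
s=arm.get_state(); print(s)
for n in('scene','top'):
    f=shot(n,n+'0.png'); print({k:v for k,v in f.items() if k!='pixels'})
    if n=='top' or 1:
        for t in ['case','bay0','bay3','cover_handle','cover_hinge','power_top','tray','new1','old1','mug','screwtub','driver','tape','bits']:
            print(n,t,[(np.round(d['position'],3),round(d['p'],2)) for d in arm.landmark_of(f,t)])
E
```

```text
pics
{'t': 0.0, 'q': array([ 1.45308583e+00,  3.59384964e-01,  1.10610541e-02, -3.56835483e-04,
       -1.22409663e+00, -2.88055831e-01]), 'qd': array([-1.28435902e-03, -3.12640232e-04, -1.77144028e-05, -1.46622199e-03,
        5.70444680e-04,  3.75409263e-05]), 'joint_efforts': array([-8.62390061e-04, -5.82715416e+01,  2.93058211e+01,  6.99693024e+00,
        6.91286419e-03, -1.59348410e-04]), 'eef_pos': array([0.26629488, 0.61971852, 0.22562368]), 'ee_rot': array([-1.57065649e+00, -1.65259488e-03, -1.97668429e+00]), 'force': array([ 0.18547611, -0.97916626,  0.05971445]), 'moment': array([0.00479935, 0.0083887 , 0.03710881]), 'width': 0.08763167439001966}
{'fovy': 49.92789739447397, 'cx': 322.83266172355195, 'cy': 236.953073494295, 'position': array([ 1.54495185, -0.19900982,  0.8946359 ]), 'attitude': array([-2.21944239e+00, -1.50757825e-03,  1.38960383e+00]), 'shot': 1}
scene case [(array([ 0.533, -0.142, -0.002]), 0.74), (array([ 0.45 ,  0.329, -0.002]), 0.74), (array([ 0.627,  0.28 , -0.001]), 0.62)]
scene bay0 [(array([ 0.558, -0.054,  0.02 ]), 0.78), (array([ 0.559, -0.177,  
[... 1955 characters left out ...]
   ]), 0.7), (array([ 0.464, -0.039,  0.04 ]), 0.5)]
top tray [(array([ 0.449,  0.331, -0.002]), 0.68), (array([0.434, 0.12 , 0.001]), 0.34)]
top new1 [(array([ 0.606,  0.148, -0.005]), 0.95), (array([ 0.257,  0.284, -0.002]), 0.82), (array([0.274, 0.456, 0.003]), 0.82), (array([ 0.309, -0.282,  0.   ]), 0.8), (array([0.436, 0.122, 0.001]), 0.77), (array([ 0.623,  0.281, -0.   ]), 0.72)]
top old1 []
top mug [(array([ 0.451, -0.482, -0.001]), 0.79)]
top screwtub [(array([0.511, 0.21 , 0.003]), 0.59)]
top driver [(array([ 0.71 ,  0.049, -0.   ]), 0.75), (array([ 0.534, -0.148,  0.002]), 0.37)]
top tape [(array([ 0.599, -0.415, -0.002]), 0.93)]
top bits [(array([ 0.68 ,  0.192, -0.001]), 0.61)]
```

View pics/scene0.png

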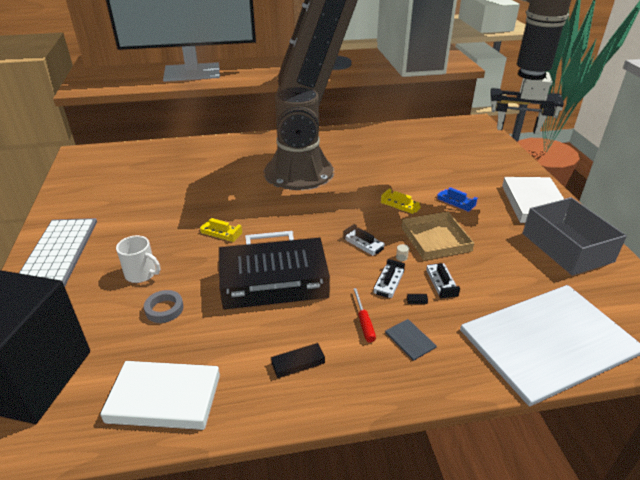

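View pics/top0.png

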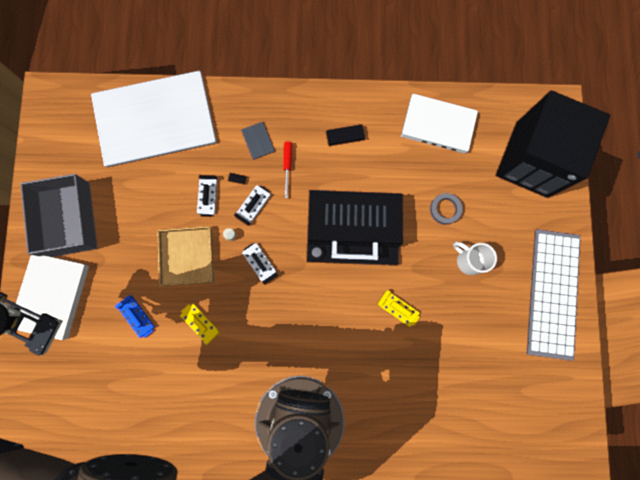

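The pictures show six carrier-shaped things. In the top view, three are aluminium with black: (207,195), (253,203) and (259,262). The other three are look-alikes: blue (135,316), yellow (199,323) and yellow (400,307). I choose the three aluminium ones. The case is at (355,228) with its handle at (355,250), and the tray is at (186,255). Next come close crops.

Run:
```python
from h import *
im=cv2.imread('pics/top0.png')
a=cv2.resize(im[165:295,150:280],None,fx=6,fy=6,interpolation=cv2.INTER_CUBIC)[:600]
b=cv2.resize(im[180:275,295:415],None,fx=6,fy=6,interpolation=cv2.INTER_CUBIC)
cv2.imwrite('pics/c1.png',cv2.resize(im[170:290,150:290],None,fx=5,fy=5,interpolation=cv2.INTER_CUBIC));cv2.imwrite('pics/c2.png',b)
im=cv2.imread('pics/scene0.png')
cv2.imwrite('pics/c3.png',cv2.resize(im[60:145,480:580],None,fx=5,fy=5,interpolation=cv2.INTER_CUBIC))
```

```text
(no output)
```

View pics/c1.png

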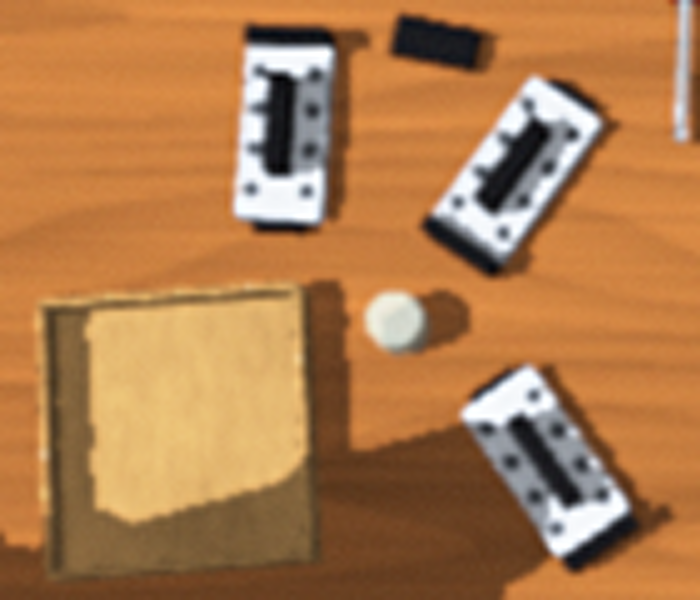

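View pics/c2.png

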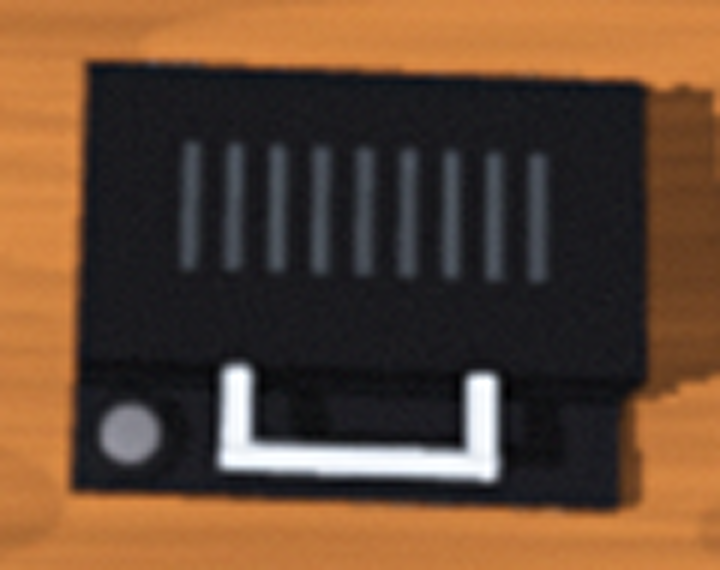

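View pics/c3.png

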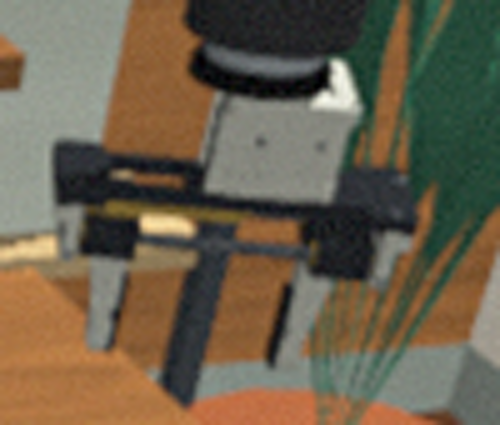

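The crop confirms all three as aluminium carriers. Bezels: the one at (207,195) points up in the image (+x), (253,203) points lower-left, and (259,262) points lower-right. The gripper body is long along the jaw direction.

Run:
```python
from h import *
import pickle
f=shot('top')
def b2(u,v,z): return np.round(back(f,295+u/6-.4,180+v/6-.4,z),4)
def b1(u,v,z): return np.round(back(f,150+u/5-.4,170+v/5-.4,z),4)
P=dict(bl=b2(88,62,.074),br=b2(645,85,.074),hl=b2(220,455,.06),hr=b2(498,466,.06),fl=b2(73,490,.02),fr=b2(622,508,.02),btn=b2(130,433,.042))
for k in P: print(k,P[k])
for a,b in(('bl','br'),('hl','hr'),('fl','fr')):
    d=P[a]-P[b]; print(np.arctan2(-d[0],d[1]),np.hypot(*d[:2]),(P[a]+P[b])/2)
print('tray rim',[b1(*p,.03)[:2] for p in((40,303),(303,287),(318,560),(52,578))])
print('ribA',b1(278,76,.04),b1(280,173,.04));print('ribB',b1(543,125,.04),b1(490,205,.04));print('ribC',b1(518,420,.04),b1(572,500,.04))
```

```text
bl [ 0.6329 -0.014   0.074 ]
br [ 0.6275 -0.2733  0.074 ]
hl [ 0.4521 -0.078   0.06  ]
hr [ 0.4494 -0.2061  0.06  ]
fl [ 0.4393 -0.0108  0.02  ]
fr [ 0.4355 -0.2707  0.02  ]
btn [ 0.464  -0.0369  0.042 ]
-0.0208222890688072 0.2593562222118451 [ 0.6302  -0.14365  0.074  ]
-0.02107416299651447 0.12812845117303182 [ 0.45075 -0.14205  0.06   ]
-0.014619966350448705 0.2599277784308557 [ 0.4374  -0.14075  0.02   ]
tray rim [array([0.5186, 0.4116]), array([0.5307, 0.2643]), array([0.3765, 0.2484]), array([0.3639, 0.3949])]
ribA [0.6507 0.2825 0.04  ] [0.5942 0.2785 0.04  ]
ribB [0.6252 0.1309 0.04  ] [0.5781 0.1592 0.04  ]
ribC [0.4558 0.1391 0.04  ] [0.4115 0.1076 0.04  ]
```

```bash
cat >> h.py <<'E'
def axes(yaw): # tool x, y(down), z in world when pointing down
    return np.array([[np.cos(yaw),np.sin(yaw),0],[0,0,-1],[-np.sin(yaw),np.cos(yaw),0]])
def wrap(a): return (a+np.pi)%(2*np.pi)-np.pi
def plan(wps,start=None,v=0.06,w=0.18,jaw=0,vs=None):
    if start is None:
        s=arm.get_state(); R0=R.from_euler('xyz',s['ee_rot']).as_matrix()
        p=np.array(s['eef_pos']); yaw=np.arctan2(R0[1,0],R0[0,0])
    else: p=np.array(start[:3],float); yaw=start[3]
    print('start',np.round(p,4),round(yaw,4))
    rows=[]
    for i,wp in enumerate(wps):
        t=np.array(wp[:3]); ty=wp[3]
        vv=vs[i] if vs else v
        dyaw=ty-yaw   # explicit, no wrap
        if abs(dyaw)>np.pi+.3: dyaw=wrap(dyaw)
        n=max(1,int(np.ceil(max(np.linalg.norm(t-p)/vv,abs(dyaw)/w))))
        for k in range(n):
            A=axes(yaw); d=(t-p)/(n-k); o=np.round(A@d,3); r=round(-dyaw/(n-k),3)
            p=p+A.T@o; yaw-=r; dyaw+=r; rows.append((o.tolist(),r))
    for i in range(0,len(rows),5):
        c=rows[i:i+5]
        print('{"jaw":%s,"offset":%s,"roll":%s}'%([jaw]*len(c),[x[0] for x in c],[x[1] for x in c]))
    print('end',np.round(p,4),round(yaw,4))
CY=-0.02; C=np.array([0.5345,-0.1425])
def case(x,y,z=0): c,s=np.cos(CY),np.sin(CY); return np.array([C[0]+c*x-s*y,C[1]+s*x+c*y,z])
E
python3 - <<'E'
from h import *
print(case(97,0),case(-87,0),case(25,-87),case(25,87),case(-87,103))
h=case(-87,0)
plan([(.43,.33,.2,-2.6),(h[0],h[1],.13,-np.pi-.02)])
E
```

```text
[97.51510065 -2.08237067  0.        ] [-86.44810058   1.597384     0.        ] [ 23.78961616 -87.62506725   0.        ] [27.26938417 86.34013391  0.        ] [-84.38823791 104.57678469   0.        ]
start [0.2664 0.6201 0.2265] -1.9766
{"jaw":[0, 0, 0, 0, 0],"offset":[[0.034, 0.004, 0.044], [0.029, 0.005, 0.047], [0.024, 0.004, 0.05], [0.018, 0.005, 0.053], [0.013, 0.004, 0.054]],"roll":[np.float64(0.104), np.float64(0.104), np.float64(0.104), np.float64(0.104), np.float64(0.104)]}
{"jaw":[0, 0, 0, 0, 0],"offset":[[0.007, 0.005, 0.055], [0.051, 0.0, -0.032], [0.051, 0.0, -0.032], [0.051, 0.0, -0.032], [0.051, 0.0, -0.032]],"roll":[np.float64(0.103), np.float64(0.0), np.float64(0.0), np.float64(0.0), np.float64(0.0)]}
{"jaw":[0, 0, 0, 0, 0],"offset":[[0.051, 0.0, -0.032], [0.051, 0.0, -0.032], [0.051, 0.0, -0.032], [0.051, 0.0, -0.032], [0.051, 0.0, -0.032]],"roll":[np.float64(0.0), np.float64(0.0), np.float64(0.0), np.float64(0.0), np.float64(0.0)]}
{"jaw":[0, 0, 0, 0, 0],"offset":[[0.051, 0.0, -0.032], [0.051, 0.0, -0.032], [0.051, 0.0, -0.032], [0.051, 0.0, -0.032], [0.051, 0.0, -0
[... 28229 characters left out ...]
-0.0], [0.059, 0.0, -0.0], [0.06, 0.001, -0.0], [0.059, 0.0, -0.0], [0.06, 0.001, -0.0]],"roll":[np.float64(0.0), np.float64(0.001), np.float64(0.0), np.float64(0.001), np.float64(0.0)]}
{"jaw":[0, 0, 0, 0, 0],"offset":[[0.059, 0.0, -0.0], [0.06, 0.001, -0.0], [0.059, 0.0, -0.0], [0.06, 0.001, -0.0], [0.059, 0.0, -0.0]],"roll":[np.float64(0.001), np.float64(0.0), np.float64(0.001), np.float64(0.0), np.float64(0.001)]}
{"jaw":[0, 0, 0, 0, 0],"offset":[[0.06, 0.001, -0.0], [0.059, 0.0, -0.001], [0.06, 0.001, -0.0], [0.059, 0.0, -0.001], [0.06, 0.001, -0.0]],"roll":[np.float64(0.0), np.float64(0.001), np.float64(0.0), np.float64(0.001), np.float64(0.0)]}
end [-86.4484   1.5972   0.1295] -3.1616
```

```bash
python3 - <<'E'
s=open('h.py').read()
s=s.replace("def case(x,y,z=0): c,s=np.cos(CY),np.sin(CY);","def case(x,y,z=0):\n    x,y=x/1000,y/1000; c,s=np.cos(CY),np.sin(CY);")
s=s.replace("r=round(-dyaw/(n-k),3)","r=float(round(-dyaw/(n-k),3))")
s=s.replace("    for i in range(0,len(rows),5):","    assert len(rows)<60,len(rows)\n    for i in range(0,len(rows),5):")
open('h.py','w').write(s)
E
python3 - <<'E'
from h import *
print(case(97,0),case(-87,0),case(25,-87),case(25,87),case(-87,103))
h=case(-87,0)
plan([(.43,.33,.2,-2.6),(h[0],h[1],.13,-np.pi-.02)])
E
```

```text
[ 0.6314806  -0.14443987  0.        ] [ 0.4475174  -0.14076012  0.        ] [ 0.55775512 -0.22998257  0.        ] [ 0.56123488 -0.05601737  0.        ] [ 0.44957726 -0.03778072  0.        ]
start [0.2664 0.6201 0.2265] -1.9766
{"jaw":[0, 0, 0, 0, 0],"offset":[[0.034, 0.004, 0.044], [0.029, 0.005, 0.047], [0.024, 0.004, 0.05], [0.018, 0.005, 0.053], [0.013, 0.004, 0.054]],"roll":[0.104, 0.104, 0.104, 0.104, 0.104]}
{"jaw":[0, 0, 0, 0, 0],"offset":[[0.007, 0.005, 0.055], [0.028, 0.009, 0.052], [0.025, 0.009, 0.053], [0.021, 0.009, 0.055], [0.017, 0.009, 0.056]],"roll":[0.103, 0.07, 0.07, 0.07, 0.07]}
{"jaw":[0, 0, 0, 0],"offset":[[0.013, 0.008, 0.057], [0.009, 0.009, 0.058], [0.005, 0.008, 0.059], [0.001, 0.009, 0.06]],"roll":[0.071, 0.07, 0.071, 0.07]}
end [ 0.4478 -0.1412  0.1295] -3.1616
```

Call:
{"api": "move_arm", "payload": {
  "jaw": [0,0,0,0,0],
  "offset": [
    [0.034,0.004,0.044],
    [0.029,0.005,0.047],
    [0.024,0.004,0.05],
    [0.018,0.005,0.053],
    [0.013,0.004,0.054]
  ],
  "roll": [0.104,0.104,0.104,0.104,0.104]
}}

```text
t: 2.17
eef_pos: [0.4034, 0.3765, 0.2047]
ee_rot: [-1.571, 0.001, -2.5]
force: [0.7, -0.4, 0.4]
width: 0.0874
```

Call:
{"api": "move_arm", "payload": {
  "jaw": [0.3,0.5,0.6,0.65,0.65],
  "offset": [
    [0.007,0.005,0.055],
    [0.028,0.009,0.052],
    [0.025,0.009,0.053],
    [0.021,0.009,0.055],
    [0.017,0.009,0.056]
  ],
  "roll": [0.103,0.07,0.07,0.07,0.07],
  "grip_force": 15
}}

```text
t: 2.8
eef_pos: [0.4391, 0.0933, 0.1637]
ee_rot: [-1.571, 0.001, -2.881]
force: [1.4, 1.3, 0.1]
width: 0.0432
```

Call:
{"api": "move_arm", "payload": {
  "jaw": [0.72,0.72,0.72,0.72,0.72],
  "offset": [
    [0.013,0.008,0.057],
    [0.009,0.009,0.058],
    [0.005,0.008,0.059],
    [0.001,0.009,0.06],
    [0,0,0]
  ],
  "roll": [0.071,0.07,0.071,0.07,0]
}}

```text
t: 3.42
eef_pos: [0.4467, -0.1448, 0.1288]
ee_rot: [-1.57, -0.002, 3.115]
force: [-0.4, 0.4, -0.5]
width: 0.0249
```

Run:
```python
from h import *
f=shot('top','t1.png'); cv2.imwrite('pics/t1c.png',cv2.resize(f['pixels'][170:310,280:430],None,fx=5,fy=4.2))
f=shot('scene','s1.png'); cv2.imwrite('pics/s1c.png',cv2.resize(f['pixels'][180:320,190:350],None,fx=5,fy=4.2))
s=arm.get_state();print(s['t'],s['eef_pos'],s['ee_rot'],s['width'],s['q'])
```

```text
3.525 [ 0.44757156 -0.14199398  0.12949628] [-1.57075654e+00 -1.91483506e-04  3.11946090e+00] 0.024360463975879324 [ 1.13580197e-01  1.10476085e-01 -5.63130515e-01  1.72930496e-05
 -8.97384833e-01 -1.35722734e-01]
```

View pics/t1c.png

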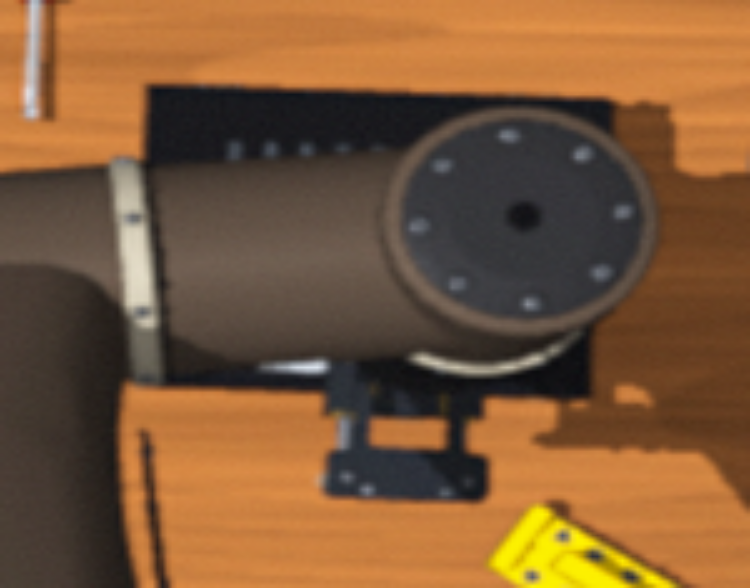

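View pics/s1c.png

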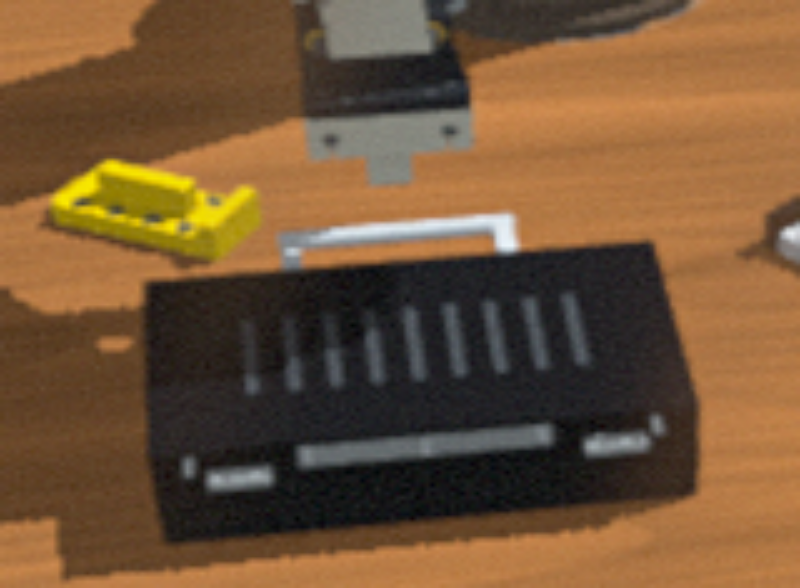

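Call:
{"api": "move_arm", "payload": {
  "jaw": [0.72,0.72,0.72,0.72],
  "offset": [
    [-0.001,0.03,0],
    [0,0.028,0],
    [0,0.02,0],
    [0,0.011,0]
  ],
  "roll": [0,0,0,0]
}}

```text
t: 4.03
eef_pos: [0.4489, -0.1399, 0.0401]
ee_rot: [-1.571, -0.0, 3.124]
force: [0.7, -0.2, 0.7]
width: 0.0243
```

Call:
{"api": "move_arm", "payload": {
  "jaw": [0.9,0.9,0.9,0.9],
  "offset": [
    [0,0,0],
    [0,0,0],
    [0,0,0],
    [0,0,0]
  ],
  "roll": [0,0,0,0],
  "grip_force": 15
}}

```text
t: 4.53
eef_pos: [0.4482, -0.1408, 0.041]
ee_rot: [-1.572, -0.0, 3.121]
force: [-3.3, 5.2, 0.7]
width: 0.0114
```

Run:
```python
from h import *
f=shot('scene'); cv2.imwrite('pics/s2c.png',cv2.resize(f['pixels'][180:320,190:350],None,fx=5,fy=4.2))
s=arm.get_state();print(s['t'],s['eef_pos'],s['ee_rot'],s['width'],s['force'])
```

```text
4.575 [ 0.44823401 -0.14078038  0.04095258] [-1.57153775e+00 -2.03806244e-04  3.12105661e+00] 0.01152838094602705 [-3.62109035  5.66814394  0.98248421]
```

View pics/s2c.png

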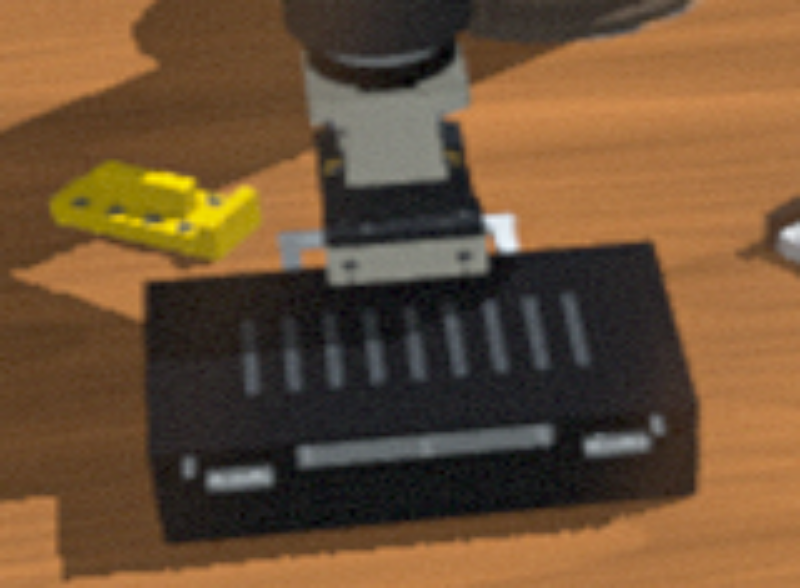

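```bash
cat > arc.py <<'E'
import numpy as np
def arc(th,p0=None):
    r=.1843;f=.0543; acc=np.array([r*np.cos(f+th[0]),-r*np.sin(f+th[0])]);out=[]
    for t in th[1:]:
        tgt=np.array([r*np.cos(f+t),-r*np.sin(f+t)]); d=np.round(tgt-acc,3); acc=acc+d; out.append([float(d[0]),float(d[1]),0])
    for i in range(0,len(out),5): print(np.round(th[i+1:i+6],2),out[i:i+5])
E
python3 - <<'E'
from arc import *
arc([0,.04,.1,.18,.28,.38,.48,.58,.68,.78,.88,.98,1.08,1.18,1.28,1.36,1.43,1.49,1.54,1.58,1.62,1.65,1.68,1.71,1.735,1.755])
E
```

```text
[0.04 0.1  0.18 0.28 0.38] [[-0.001, -0.007, 0], [-0.001, -0.011, 0], [-0.003, -0.015, 0], [-0.005, -0.017, 0], [-0.007, -0.018, 0]]
[0.48 0.58 0.68 0.78 0.88] [[-0.008, -0.016, 0], [-0.011, -0.015, 0], [-0.011, -0.014, 0], [-0.013, -0.014, 0], [-0.014, -0.011, 0]]
[0.98 1.08 1.18 1.28 1.36] [[-0.016, -0.01, 0], [-0.016, -0.009, 0], [-0.017, -0.007, 0], [-0.018, -0.005, 0], [-0.014, -0.003, 0]]
[1.43 1.49 1.54 1.58 1.62] [[-0.013, -0.002, 0], [-0.011, -0.0, 0], [-0.009, -0.0, 0], [-0.008, 0.0, 0], [-0.007, 0.001, 0]]
[1.65 1.68 1.71 1.74 1.76] [[-0.006, 0.0, 0], [-0.005, 0.001, 0], [-0.005, 0.001, 0], [-0.005, 0.001, 0], [-0.004, 0.001, 0]]
```

Call:
{"api": "move_arm", "payload": {
  "jaw": [0.9,0.9,0.9,0.9,0.9],
  "offset": [
    [-0.001,-0.007,0],
    [-0.001,-0.011,0],
    [-0.003,-0.015,0],
    [-0.005,-0.017,0],
    [-0.007,-0.018,0]
  ],
  "roll": [0,0,0,0,0],
  "grip_force": 20
}}

```text
t: 5.2
eef_pos: [0.4723, -0.1412, 0.1113]
ee_rot: [-1.571, 0.012, 3.123]
force: [25.7, -2.0, -20.5]
width: 0.0112
```

Call:
{"api": "move_arm", "payload": {
  "jaw": [0.9,0.9,0.9,0.9,0.9],
  "offset": [
    [-0.008,-0.016,0],
    [-0.011,-0.015,0],
    [-0.011,-0.014,0],
    [-0.013,-0.014,0],
    [-0.014,-0.011,0]
  ],
  "roll": [0,0,0,0,0]
}}

```text
t: 5.82
eef_pos: [0.526, -0.1419, 0.1779]
ee_rot: [-1.572, 0.005, 3.121]
force: [14.8, -1.4, -28.8]
width: 0.011
```

Call:
{"api": "move_arm", "payload": {
  "jaw": [0.9,0.9,0.9,0.9,0.9],
  "offset": [
    [-0.016,-0.01,0],
    [-0.016,-0.009,0],
    [-0.017,-0.007,0],
    [-0.018,-0.005,0],
    [-0.014,-0.003,0]
  ],
  "roll": [0,0,0,0,0]
}}

```text
t: 6.45
eef_pos: [0.6029, -0.1435, 0.211]
ee_rot: [-1.572, -0.004, 3.121]
force: [-0.6, 4.6, -15.9]
width: 0.0112
```

Run:
```python
from h import *
f=shot('scene'); cv2.imwrite('pics/s3c.png',cv2.resize(f['pixels'][130:320,190:370],None,fx=4,fy=3.1))
s=arm.get_state();print(s['t'],s['eef_pos'],s['ee_rot'],s['width'],s['force'])
```

```text
6.5 [ 0.6046204  -0.14358406  0.21126144] [-1.57199803e+00 -2.38588545e-03  3.12137160e+00] 0.011365671938990815 [  3.30071212   5.49457337 -12.41380054]
```

View pics/s3c.png

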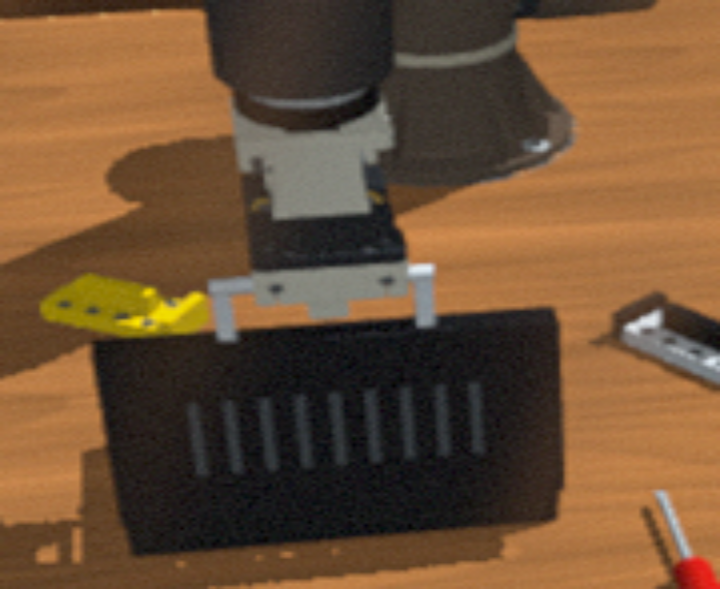

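Call:
{"api": "move_arm", "payload": {
  "jaw": [0.9,0.9,0.9,0.9,0.9],
  "offset": [
    [-0.013,-0.001,0],
    [-0.011,0.0,0],
    [-0.009,0.0,0],
    [-0.008,0.0,0],
    [-0.007,0.001,0]
  ],
  "roll": [0,0,0,0,0]
}}

```text
t: 7.12
eef_pos: [0.6515, -0.1445, 0.2132]
ee_rot: [-1.572, -0.0, 3.122]
force: [-3.0, 6.1, -1.9]
width: 0.0113
```

Call:
{"api": "move_arm", "payload": {
  "jaw": [0.9,0.9,0.9,0.9,0.9],
  "offset": [
    [-0.006,0.001,0],
    [-0.005,0.001,0],
    [-0.005,0.001,0],
    [-0.005,0.001,0],
    [-0.004,0.001,0]
  ],
  "roll": [0,0,0,0,0]
}}

```text
t: 7.75
eef_pos: [0.6736, -0.145, 0.2099]
ee_rot: [-1.571, -0.005, 3.122]
force: [-25.8, 12.7, 18.1]
width: 0.0114
```

Call:
{"api": "move_arm", "payload": {
  "jaw": [0.9,0.9,0.9],
  "offset": [
    [0,0,0],
    [0,0,0],
    [0,0,0]
  ],
  "roll": [0,0,0]
}}

```text
t: 8.12
eef_pos: [0.6735, -0.145, 0.21]
ee_rot: [-1.571, -0.004, 3.122]
force: [-15.8, 10.4, 9.0]
width: 0.0114
```

Call:
{"api": "move_arm", "payload": {
  "jaw": [0.7,0.7,0.6],
  "offset": [
    [0,0,0],
    [0,0,0],
    [0,-0.005,0]
  ],
  "roll": [0,0,0]
}}

```text
t: 8.5
eef_pos: [0.6773, -0.1463, 0.2138]
ee_rot: [-1.57, 0.002, 3.122]
force: [-0.3, 1.2, 0.4]
width: 0.031
```

Call:
{"api": "move_arm", "payload": {
  "jaw": [0.6,0.6,0.6,0.6,0.6],
  "offset": [
    [0,-0.04,0],
    [0.02,-0.03,0.03],
    [0.04,0,0.045],
    [0.04,0,0.045],
    [0.04,0,0.045]
  ],
  "roll": [0,0,0,0,0]
}}

```text
t: 9.12
eef_pos: [0.5325, -0.3096, 0.2838]
ee_rot: [-1.57, 0.002, 3.122]
force: [1.0, -1.2, -0.0]
width: 0.0356
```

Run:
```python
from h import *
f=shot('top','t4.png'); g=shot('scene','s4.png'); cv2.imwrite('pics/s4c.png',cv2.resize(g['pixels'][130:330,170:370],None,fx=4,fy=3))
for ff in (f,g):
  for t in ['bay0','cover_handle','old1','new1']:
    print(t,[(np.round(d['position'],3),round(d['p'],2)) for d in arm.landmark_of(ff,t)])
```

```text
bay0 [(array([ 0.558, -0.234,  0.018]), 0.73), (array([ 0.562, -0.058,  0.021]), 0.72)]
cover_handle []
old1 [(array([ 0.561, -0.054,  0.021]), 0.62), (array([ 0.557, -0.056,  0.021]), 0.43), (array([ 0.679,  0.189, -0.001]), 0.33)]
new1 [(array([ 0.31 , -0.276,  0.001]), 0.98), (array([ 0.605,  0.146, -0.002]), 0.95), (array([0.26 , 0.285, 0.   ]), 0.85), (array([ 0.623,  0.28 , -0.002]), 0.81), (array([0.277, 0.456, 0.002]), 0.75), (array([0.435, 0.122, 0.003]), 0.7)]
bay0 []
cover_handle [(array([ 0.674, -0.149,  0.228]), 0.85)]
old1 []
new1 [(array([ 0.434,  0.125, -0.002]), 0.93), (array([ 0.314, -0.277,  0.001]), 0.81), (array([0.261, 0.285, 0.   ]), 0.76), (array([ 0.627,  0.279, -0.002]), 0.67), (array([ 0.273,  0.458, -0.001]), 0.64), (array([0.604, 0.147, 0.   ]), 0.56)]
```

View pics/s4c.png

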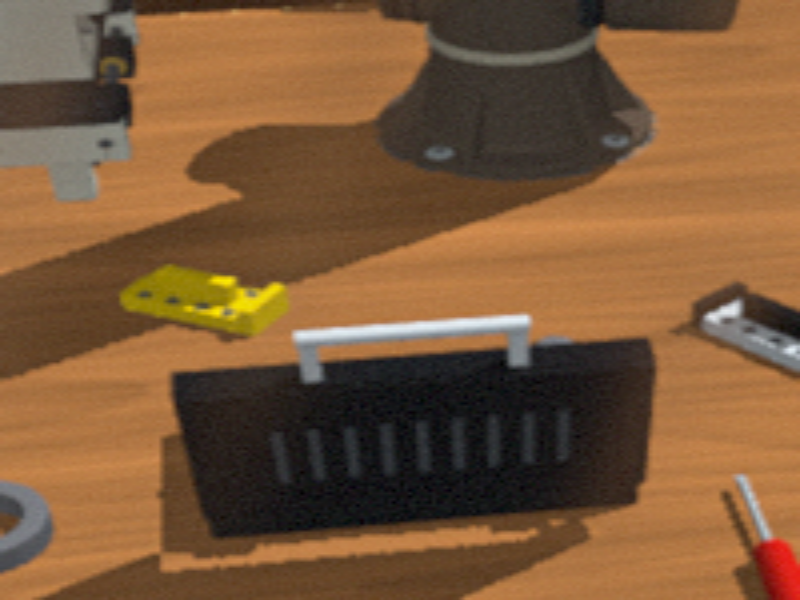

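View pics/t4.png

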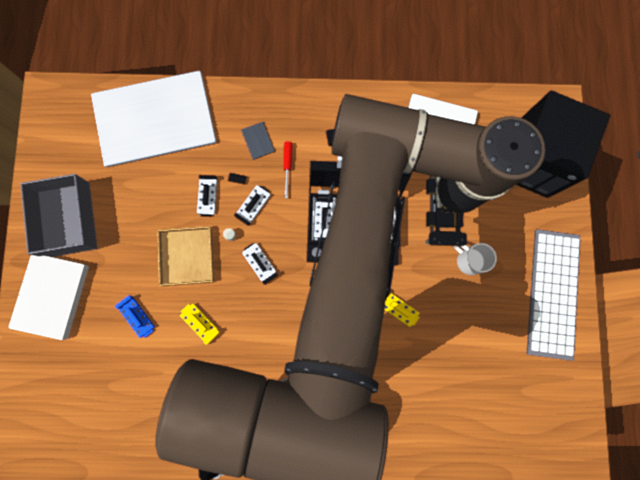

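Run:
```python
from h import *
plan([(.45,.1,.25,3*np.pi/2-.02)],start=(*arm.get_state()['eef_pos'],3.122),jaw=.6)
```

```text
start [ 0.5342 -0.3072  0.2824] 3.122
{"jaw":[0.6, 0.6, 0.6, 0.6, 0.6],"offset":[[0.01, 0.004, -0.045], [0.002, 0.004, -0.046], [-0.006, 0.003, -0.046], [-0.014, 0.004, -0.044], [-0.021, 0.003, -0.041]],"roll":[-0.174, -0.175, -0.174, -0.175, -0.174]}
{"jaw":[0.6, 0.6, 0.6, 0.6],"offset":[[-0.028, 0.004, -0.037], [-0.034, 0.003, -0.032], [-0.038, 0.004, -0.025], [-0.043, 0.003, -0.018]],"roll":[-0.175, -0.174, -0.175, -0.174]}
end [0.4503 0.1002 0.2504] 4.692
```

Call:
{"api": "move_arm", "payload": {
  "jaw": [0.6,0.6,0.6,0.6,0.6],
  "offset": [
    [0.01,0.004,-0.045],
    [0.002,0.004,-0.046],
    [-0.006,0.003,-0.046],
    [-0.014,0.004,-0.044],
    [-0.021,0.003,-0.041]
  ],
  "roll": [-0.174,-0.175,-0.174,-0.175,-0.174]
}}

```text
t: 10.25
eef_pos: [0.4877, -0.0797, 0.2644]
ee_rot: [-1.571, -0.0, -2.283]
force: [0.8, 0.1, -0.5]
width: 0.035
```

Call:
{"api": "move_arm", "payload": {
  "jaw": [0.6,0.6,0.6,0.6],
  "offset": [
    [-0.028,0.004,-0.037],
    [-0.034,0.003,-0.032],
    [-0.038,0.004,-0.025],
    [-0.043,0.003,-0.018]
  ],
  "roll": [-0.175,-0.174,-0.175,-0.174]
}}

```text
t: 10.75
eef_pos: [0.4492, 0.1016, 0.2506]
ee_rot: [-1.57, 0.0, -1.585]
force: [0.7, -0.0, -0.3]
width: 0.0349
```

Run:
```python
from h import *
f=shot('top','t5.png'); cv2.imwrite('pics/t5c.png',cv2.resize(f['pixels'][150:280,150:430],None,fx=2.85,fy=2.85));cv2.imwrite('pics/t5d.png',cv2.resize(f['pixels'][150:275,295:420],None,fx=4.8,fy=4.8,interpolation=cv2.INTER_CUBIC))
s=arm.get_state();print(s['t'],s['eef_pos'],s['ee_rot'],s['q'])
```

```text
10.8 [0.4488329  0.10508706 0.25030612] [-1.57036578e+00  1.35369925e-03 -1.57483745e+00] [ 6.58395503e-01 -1.93937159e-02 -3.98992820e-01 -8.64498579e-04
 -1.19002529e+00  9.08680217e-01]
```

View pics/t5c.png

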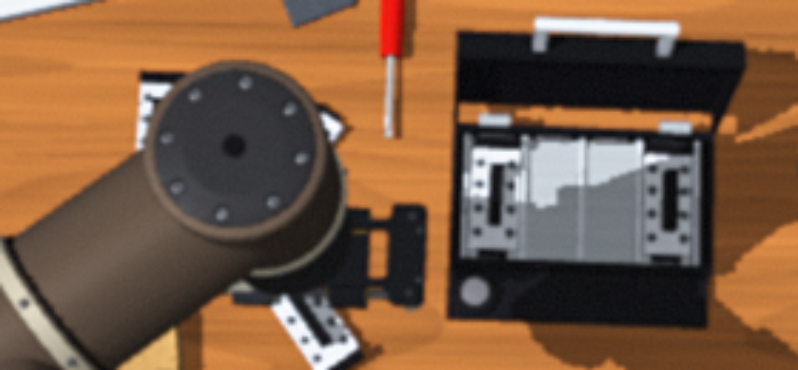

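View pics/t5d.png

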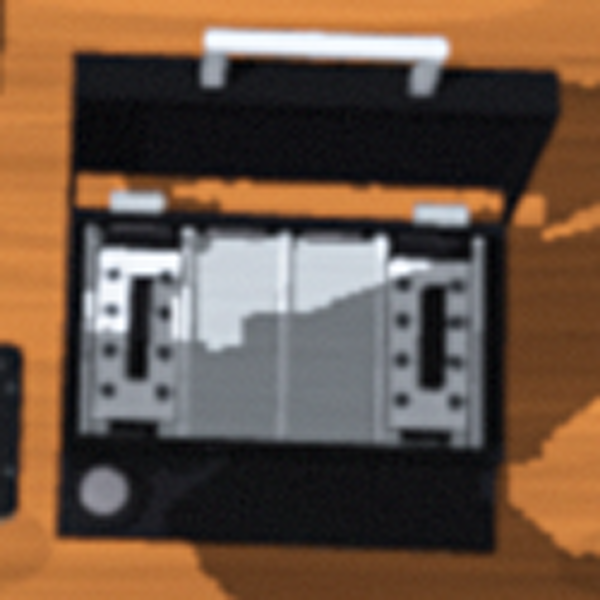

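The cover is fully open. The top crop shows old carriers in bay 3 (crop px (140,330)) and bay 0 (432,338), with bezels to the hinge; bays 1 and 2 are empty. Next I compute the rib centres and bay positions.

Run:
```python
from h import *
f=shot('top')
def b(u,v,z): return np.round(back(f,295+u/4.8-.4,150+v/4.8-.4,z),4)
print('old bay3 rib',b(140,278,.06),b(142,380,.06),(b(140,278,.06)+b(142,380,.06))/2)
print('old bay0 rib',b(434,285,.06),b(432,388,.06),(b(434,285,.06)+b(432,388,.06))/2)
print('ribs top z.03',b(187,240,.03),b(187,440,.03),b(285,240,.03),b(285,442,.03),b(383,245,.03),b(380,445,.03))
for k,y in enumerate((-87,-29,29,87)): print(k,case(25,y))
s=arm.get_state(); print(s['eef_pos'],s['ee_rot'])
```

```text
old bay3 rib [ 0.5869 -0.0555  0.06  ] [ 0.5265 -0.0575  0.06  ] [ 0.5567 -0.0565  0.06  ]
old bay0 rib [ 0.5862 -0.2275  0.06  ] [ 0.5251 -0.2259  0.06  ] [ 0.55565 -0.2267   0.06   ]
ribs top z.03 [ 0.6176 -0.0844  0.03  ] [ 0.4965 -0.0856  0.03  ] [ 0.6188 -0.1431  0.03  ] [ 0.4964 -0.1435  0.03  ] [ 0.617  -0.2019  0.03  ] [ 0.4957 -0.1998  0.03  ]
0 [ 0.55775512 -0.22998257  0.        ]
1 [ 0.55891504 -0.17199417  0.        ]
2 [ 0.56007496 -0.11400577  0.        ]
3 [ 0.56123488 -0.05601737  0.        ]
[0.44911828 0.10327348 0.25042041] [-1.57072205e+00  4.52697446e-04 -1.58219321e+00]
```

```bash
cat >> h.py <<'E'
def box(x0,x1,y0,y1,z0,z1): return [(x,y,z) for z in(z0,z1) for x,y in((x0,y0),(x1,y0),(x1,y1),(x0,y1))]
PARTS=[(box(-59,59,-24,24,0,16),(0,0,255)),(box(-30,30,-7,7,16,40),(0,255,0)),(box(49,59,-24,24,0,28),(255,0,0)),(box(-66,-59,-15,15,0,8),(0,255,255))]
def draw(f,img,off,s,x,y,z,yaw,parts=PARTS):
    for b,c in parts:
        P=[]
        for q in b:
            q=np.array(q)/1000; w=np.array([x+np.cos(yaw)*q[0]-np.sin(yaw)*q[1],y+np.sin(yaw)*q[0]+np.cos(yaw)*q[1],z+q[2]])
            P.append(tuple(int(v) for v in ((proj(f,w)+.5-off)*s*8)))
        for i in range(4):
            for a,e in((i,(i+1)%4),(4+i,4+(i+1)%4),(i,i+4)): cv2.line(img,P[a],P[e],c,1,cv2.LINE_AA,3)
def crop(img,u0,v0,u1,v1,s): return cv2.resize(img[v0:v1,u0:u1],None,fx=s,fy=s,interpolation=cv2.INTER_CUBIC),np.array([u0,v0]),s
E
python3 - <<'E'
from h import *
f=shot('top')
im=cv2.imread('pics/t5.png')
c,o,s=crop(im,305,185,405,260,8)
for y in(-87,87):
    p=case(25,y); draw(f,c,o,s,p[0],p[1],.02,np.pi+CY)
p=case(25,0); draw(f,c,o,s,p[0],p[1],0,CY,[(box(-64,64,-125,125,20,45),(255,0,255))])
cv2.imwrite('pics/fit1.png',c)
im=cv2.imread('pics/t4.png')
c,o,s=crop(im,190,165,290,290,4.8)
for x,y,w in((.622,.2805,.07),(.602,.146,2.6),(.433,.1235,-2.52)): draw(f,c,o,s,x,y,0,w)
cv2.imwrite('pics/fit2.png',c)
E
```

```text
(no output)
```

View pics/fit1.png

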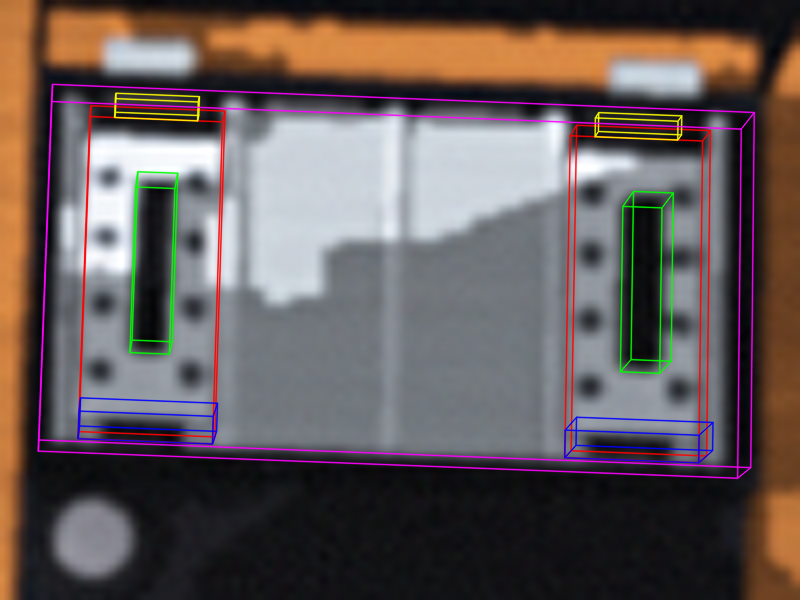

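View pics/fit2.png

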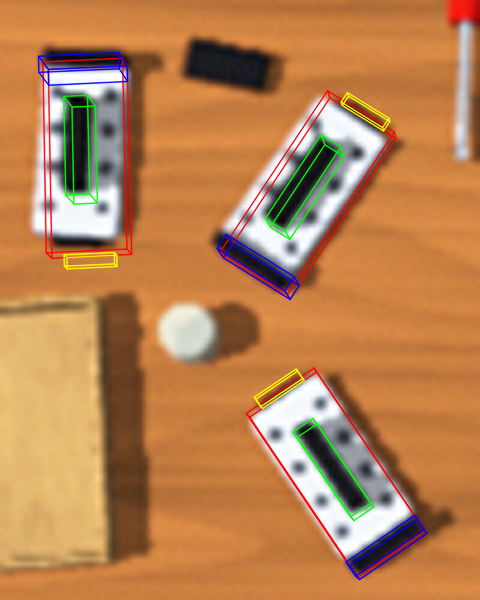

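```bash
cat >> h.py <<'E'
from scipy.optimize import minimize
def fitrib(f,img,x,y,z,yaw,S=8,W=40):
    """fit rib hull (dark) against local surroundings; returns x,y,yaw,score"""
    g=cv2.cvtColor(img,cv2.COLOR_BGR2GRAY).astype(np.float32)
    c=proj(f,(x,y,z+.04)).astype(int); u0,v0=c[0]-W//2,c[1]-W//2
    G=cv2.resize(g[v0:v0+W,u0:u0+W],None,fx=S,fy=S,interpolation=cv2.INTER_CUBIC)
    def hull(p,grow=0):
        P=[]
        for q in box(-30-grow,30+grow,-7-grow,7+grow,16,40):
            q=np.array(q)/1000; w=np.array([p[0]+np.cos(p[2])*q[0]-np.sin(p[2])*q[1],p[1]+np.sin(p[2])*q[0]+np.cos(p[2])*q[1],z+q[2]])
            P.append((proj(f,w)+.5-[u0,v0])*S-.5)
        return cv2.convexHull(np.array(P,np.float32))
    def m(h):
        k=np.zeros(G.shape,np.uint8); cv2.fillPoly(k,[np.round(h*16).astype(np.int32)],255,cv2.LINE_AA,4); return k.astype(np.float32)/255
    def cost(v):
        p=(x+v[0]/1000,y+v[1]/1000,yaw+v[2]/30)
        a=m(hull(p)); r=np.clip(m(hull(p,5))-a,0,1)
        ia=(a*np.minimum(G,120)).sum()/a.sum(); ir=(r*np.minimum(G,120)).sum()/r.sum()
        return ia-ir
    best=min((minimize(cost,[dx,dy,0],method='Nelder-Mead',options=dict(initial_simplex=[[dx,dy,0],[dx+4,dy,0],[dx,dy+4,0],[dx,dy,2]],xatol=.02,fatol=.01,maxiter=300)) for dx,dy in((0,0),(3,3),(-3,-3))),key=lambda r:r.fun)
    v=best.x; return round(x+v[0]/1000,4),round(y+v[1]/1000,4),round(yaw+v[2]/30,3),round(best.fun,1)
E
python3 - <<'E'
from h import *
f=shot('top')
im=cv2.imread('pics/t5.png')
for y in(-87,87):
    p=case(25,y); print(p,fitrib(f,im,p[0],p[1],.02,CY))
for pic in('t4','top0'):
    im=cv2.imread(f'pics/{pic}.png')
    c,o,s=crop(im,190,165,290,290,4.8)
    for x,y,w in((.622,.2805,.0),(.602,.146,2.6),(.433,.1235,-2.52)):
        r=fitrib(f,im,x,y,0,w);print(r); draw(f,c,o,s,*r[:2],0,r[2])
    cv2.imwrite(f'pics/fit3{pic}.png',c)
E
```

```text
[ 0.55775512 -0.22998257  0.        ] (np.float64(0.5579), np.float64(-0.2284), np.float64(-0.04), np.float64(-72.5))
[ 0.56123488 -0.05601737  0.        ] (np.float64(0.5593), np.float64(-0.0556), np.float64(-0.068), np.float64(-65.0))
(np.float64(0.6248), np.float64(0.2834), np.float64(0.025), np.float64(-64.0))
(np.float64(0.6039), np.float64(0.1489), np.float64(2.573), np.float64(-64.6))
(np.float64(0.4335), np.float64(0.1233), np.float64(-2.476), np.float64(-56.7))
(np.float64(0.6239), np.float64(0.2831), np.float64(-0.003), np.float64(-64.3))
(np.float64(0.6045), np.float64(0.1488), np.float64(2.553), np.float64(-64.8))
(np.float64(0.4334), np.float64(0.1237), np.float64(-2.484), np.float64(-62.3))
```

View pics/fit3t4.png

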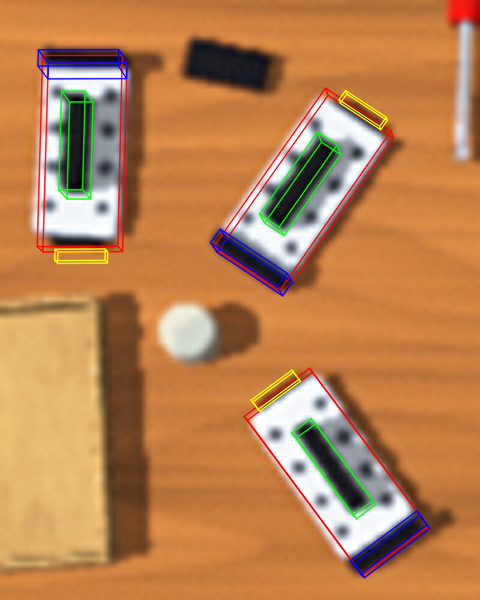

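Run:
```python
from h import *
f=shot('top')
b=lambda u,v:back(f,190+u/4.8-.4,165+v/4.8-.4,.016)
def ang(p,q): d=b(*q)-b(*p); return np.arctan2(d[1],d[0])
print('A',ang((33,235),(48,72)),ang((118,240),(128,70)))
print('B',ang((392,145),(300,290))) 
print('C',ang((250,420),(350,560)),ang((317,375),(425,520)))
s=arm.get_state(); print(s['eef_pos'],s['ee_rot'],s['t'])
p=case(25,-87)
plan([(.557,p[1]+.001,.12,-1.591)],jaw=.65)
```

```text
A -0.03639205600056238 -0.00968143274691611
B 2.6165636593144677
C -2.494573340221919 -2.4788835194841528
[0.4496837  0.10003364 0.25056105] [-1.57090433e+00 -2.78820655e-04 -1.59090450e+00] 11.0
start [0.4497 0.1    0.2506] -1.5909
{"jaw":[0.65, 0.65, 0.65, 0.65, 0.65],"offset":[[0.047, 0.019, 0.016], [0.047, 0.019, 0.016], [0.047, 0.019, 0.016], [0.046, 0.018, 0.016], [0.047, 0.019, 0.017]],"roll":[0.0, 0.0, 0.0, 0.0, 0.0]}
{"jaw":[0.65, 0.65],"offset":[[0.046, 0.018, 0.016], [0.047, 0.019, 0.017]],"roll":[0.0, 0.0]}
end [ 0.5571 -0.2292  0.1196] -1.5909
```

Call:
{"api": "move_arm", "payload": {
  "jaw": [0.65,0.65,0.65,0.65,0.65],
  "offset": [
    [0.047,0.01,0.016],
    [0.047,0.01,0.016],
    [0.047,0.015,0.016],
    [0.047,0.019,0.016],
    [0.046,0.025,0.017]
  ],
  "roll": [0,0,0,0,0]
}}

```text
t: 11.62
eef_pos: [0.5265, -0.139, 0.1716]
ee_rot: [-1.569, -0.0, -1.594]
force: [0.9, 0.3, 0.0]
width: 0.0307
```

Call:
{"api": "move_arm", "payload": {
  "jaw": [0.72,0.72,0.72,0.72],
  "offset": [
    [0.046,0.025,0.016],
    [0.047,0.028,0.017],
    [0,0,0],
    [0,0,0]
  ],
  "roll": [0,0,0,0]
}}

```text
t: 12.12
eef_pos: [0.5564, -0.2309, 0.1183]
ee_rot: [-1.572, -0.0, -1.594]
force: [-0.5, -0.3, 0.8]
width: 0.0243
```

Run:
```python
from h import *
s=arm.get_state();print(s['t'],s['eef_pos'],s['ee_rot'],s['width'],s['force'],s['q'])
f=shot('top','t6.png'); cv2.imwrite('pics/t6c.png',cv2.resize(f['pixels'][150:275,295:420],None,fx=4.8,fy=4.8,interpolation=cv2.INTER_CUBIC))
g=shot('scene'); cv2.imwrite('pics/s6c.png',cv2.resize(g['pixels'][130:330,170:370],None,fx=4,fy=3))
```

```text
12.125 [ 0.55642674 -0.23085452  0.11834258] [-1.57156021e+00 -9.93531519e-05 -1.59416833e+00] 0.024322730047971673 [-0.45133701 -0.34002132  0.76998669] [-6.91601814e-02  3.30914877e-01 -2.94488552e-01  1.65456787e-04
 -9.46151442e-01  1.61648766e+00]
```

View pics/s6c.png

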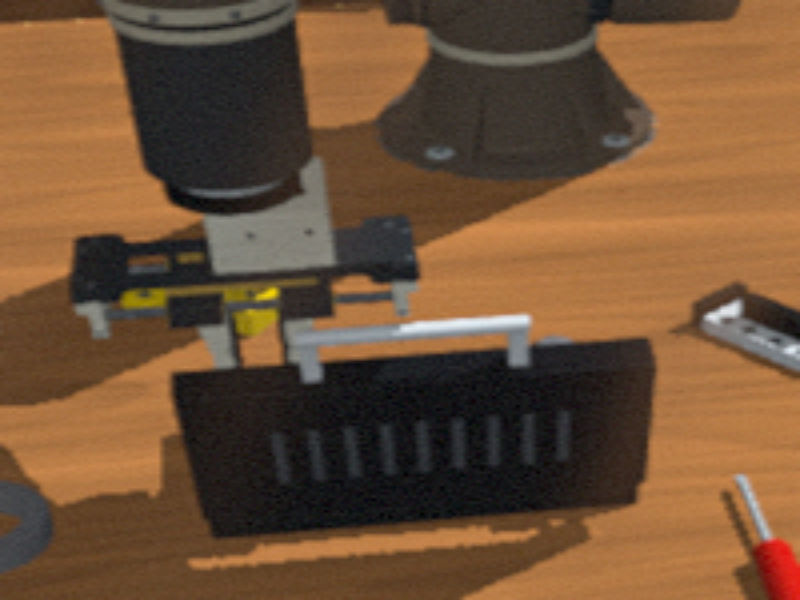

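Call:
{"api": "move_arm", "payload": {
  "jaw": [0.72,0.72,0.72,0.72],
  "offset": [
    [-0.001,0.03,0],
    [0,0.025,0],
    [0,0.015,0],
    [0,0.009,0]
  ],
  "roll": [0,0,0,0]
}}

```text
t: 12.72
eef_pos: [0.5573, -0.2283, 0.0397]
ee_rot: [-1.57, -0.0, -1.591]
force: [-0.4, -0.2, -0.1]
width: 0.0246
```

Call:
{"api": "move_arm", "payload": {
  "jaw": [0.95,0.95,0.95,0.95],
  "offset": [
    [0,0,0],
    [0,0,0],
    [0,0,0],
    [0,0,0]
  ],
  "roll": [0,0,0,0],
  "grip_force": 30
}}

```text
t: 13.22
eef_pos: [0.5573, -0.2288, 0.0402]
ee_rot: [-1.57, -0.0, -1.592]
force: [-1.5, 1.4, 2.6]
width: 0.0136
```

Run:
```python
from h import *
print('lift then')
plan([(.5573,-.2288,.13,-1.591),(.53,.0,.14,-1.57),(.4445,.3647,.10,.082-np.pi/2)],jaw=.95)
```

```text
lift then
start [ 0.5573 -0.2288  0.0402] -1.5916
{"jaw":[0.95, 0.95, 0.95, 0.95, 0.95],"offset":[[-0.0, -0.045, -0.0], [-0.0, -0.045, -0.0], [-0.057, -0.002, -0.008], [-0.057, -0.003, -0.008], [-0.057, -0.002, -0.007]],"roll":[-0.0, -0.001, -0.005, -0.005, -0.005]}
{"jaw":[0.95, 0.95, 0.95, 0.95, 0.95],"offset":[[-0.057, -0.003, -0.007], [-0.052, 0.006, -0.012], [-0.052, 0.006, -0.012], [-0.053, 0.006, -0.011], [-0.053, 0.006, -0.01]],"roll":[-0.006, -0.012, -0.011, -0.012, -0.011]}
{"jaw":[0.95, 0.95, 0.95],"offset":[[-0.053, 0.005, -0.01], [-0.052, 0.006, -0.009], [-0.053, 0.005, -0.008]],"roll":[-0.012, -0.011, -0.012]}
end [0.4449 0.3648 0.1002] -1.4886
```

Call:
{"api": "move_arm", "payload": {
  "jaw": [0.95,0.95,0.95,0.95,0.95],
  "offset": [
    [0,-0.02,0],
    [0,-0.035,0],
    [0,-0.035,0],
    [-0.03,0,0],
    [-0.057,-0.002,-0.008]
  ],
  "roll": [0,0,0,0,0]
}}

```text
t: 13.85
eef_pos: [0.5508, -0.1419, 0.1317]
ee_rot: [-1.57, 0.0, -1.595]
force: [0.2, 0.6, -1.8]
width: 0.0138
```

Call:
{"api": "move_arm", "payload": {
  "jaw": [0.95,0.95,0.95,0.95,0.95],
  "offset": [
    [-0.057,-0.002,-0.008],
    [-0.057,-0.003,-0.008],
    [-0.057,0.0,-0.01],
    [-0.053,0.003,-0.012],
    [-0.053,0.003,-0.012]
  ],
  "roll": [-0.01,-0.01,-0.01,-0.01,-0.01]
}}

```text
t: 14.48
eef_pos: [0.5003, 0.1369, 0.1306]
ee_rot: [-1.571, 0.0, -1.541]
force: [0.5, -0.3, -1.6]
width: 0.0137
```

Run:
```python
from h import *
s=arm.get_state();print(s['t'],s['width'],s['force'])
plan([(.4445,.3647,.10,.082-np.pi/2)],jaw=.95)
```

```text
14.475 0.013738557624871004 [ 0.45417376 -0.25011277 -1.58300306]
start [0.5003 0.1369 0.1306] -1.5413
{"jaw":[0.95, 0.95, 0.95, 0.95],"offset":[[-0.057, 0.008, -0.012], [-0.058, 0.008, -0.012], [-0.058, 0.007, -0.011], [-0.057, 0.008, -0.01]],"roll":[-0.013, -0.013, -0.013, -0.013]}
end [0.4441 0.3644 0.0996] -1.4893
```

Call:
{"api": "move_arm", "payload": {
  "jaw": [0.95,0.95,0.95,0.95,0.95],
  "offset": [
    [-0.057,0.008,-0.012],
    [-0.058,0.008,-0.012],
    [-0.058,0.007,-0.011],
    [-0.05,0.008,-0.008],
    [0,0,0]
  ],
  "roll": [-0.013,-0.013,-0.013,0,0]
}}

```text
t: 15.1
eef_pos: [0.4464, 0.3588, 0.0987]
ee_rot: [-1.571, -0.0, -1.499]
force: [-1.1, -1.0, -2.4]
width: 0.0139
```

Run:
```python
from h import *
f=shot('top','t7.png'); cv2.imwrite('pics/t7c.png',cv2.resize(f['pixels'][210:300,140:260],None,fx=6,fy=6))
g=shot('scene'); cv2.imwrite('pics/s7c.png',cv2.resize(g['pixels'][150:300,380:530],None,fx=5,fy=4))
s=arm.get_state();print(s['t'],s['width'],s['force'])
plan([(.4445,.3647,.06,.082-np.pi/2)],jaw=.95)
```

```text
15.2 0.013999468098605783 [-0.27166517 -0.76689374 -3.39488372]
start [0.4468 0.3559 0.0991] -1.5015
{"jaw":[0.95],"offset":[[-0.009, 0.039, -0.002]],"roll":[-0.013]}
end [0.4442 0.3648 0.0601] -1.4885
```

View pics/s7c.png

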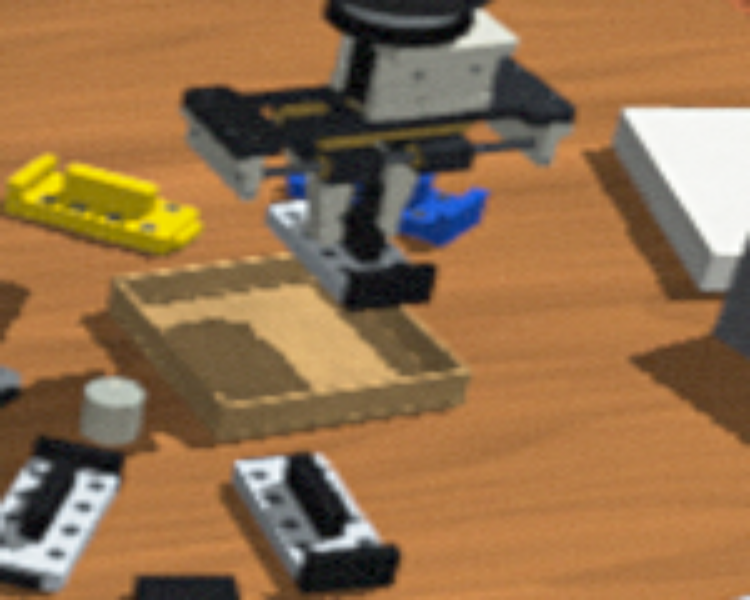

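Call:
{"api": "move_arm", "payload": {
  "jaw": [0.95,0.95,0.95,0.95,0.95],
  "offset": [
    [-0.008,0.025,-0.002],
    [0,0.02,0],
    [0,0.016,0],
    [0,0.01,0],
    [0,0.002,0]
  ],
  "roll": [-0.013,0,0,0,0]
}}

```text
t: 15.82
eef_pos: [0.445, 0.3632, 0.0261]
ee_rot: [-1.571, -0.001, -1.49]
force: [0.2, -0.1, -1.6]
width: 0.0138
```

Run:
```python
from h import *
s=arm.get_state();print(s['t'],s['width'],s['force'],s['eef_pos'])
g=shot('scene'); cv2.imwrite('pics/s8c.png',cv2.resize(g['pixels'][150:300,380:530],None,fx=5,fy=4))
```

```text
15.825 0.013790809304159381 [ 0.18400795 -0.07746543 -1.61242717] [0.44497591 0.36319676 0.02614714]
```

View pics/s8c.png

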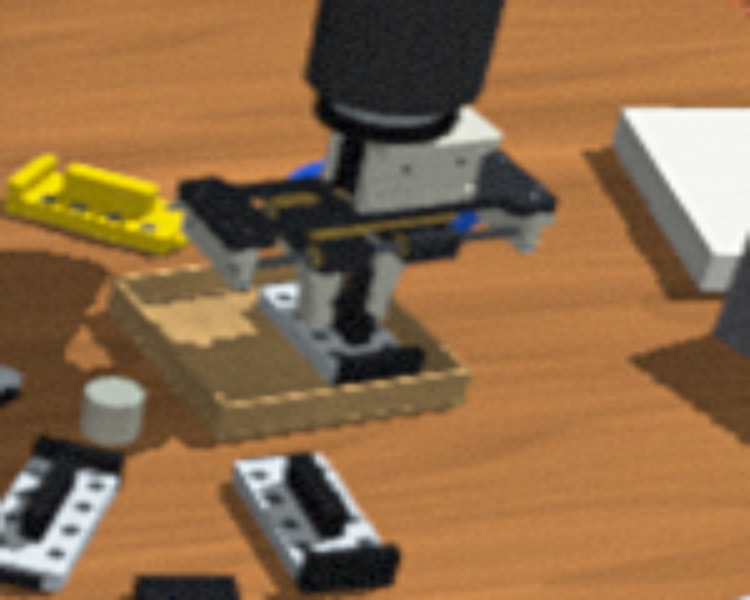

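Call:
{"api": "move_arm", "payload": {
  "jaw": [0.95,0.72,0.72,0.72,0.72],
  "offset": [
    [0,0.002,0],
    [0,0,0],
    [0,0,0],
    [0,-0.04,0],
    [0,-0.05,0]
  ],
  "roll": [0,0,0,0,0]
}}

```text
t: 16.5
eef_pos: [0.4445, 0.3632, 0.115]
ee_rot: [-1.572, -0.002, -1.489]
force: [1.0, 0.9, 0.8]
width: 0.0249
```

Run:
```python
from h import *
s=arm.get_state();print(s['t'],s['width'],s['force'],s['eef_pos'])
plan([(.559,-.0555,.12,-1.591)],jaw=.72)
```

```text
16.5 0.024948850216576102 [1.00829805 0.85532247 0.77205612] [0.44446893 0.36323543 0.11495283]
start [0.4445 0.3632 0.115 ] -1.4895
{"jaw":[0.72, 0.72, 0.72, 0.72, 0.72],"offset":[[0.053, -0.001, 0.01], [0.053, -0.001, 0.011], [0.053, -0.001, 0.011], [0.053, -0.0, 0.012], [0.053, -0.001, 0.013]],"roll":[0.013, 0.013, 0.013, 0.013, 0.012]}
{"jaw":[0.72, 0.72, 0.72],"offset":[[0.053, -0.0, 0.013], [0.052, -0.001, 0.014], [0.052, -0.0, 0.015]],"roll":[0.013, 0.012, 0.013]}
end [ 0.5588 -0.0551  0.12  ] -1.5915
```

Call:
{"api": "move_arm", "payload": {
  "jaw": [0.72,0.72,0.72,0.72,0.72],
  "offset": [
    [0.053,-0.001,0.01],
    [0.053,-0.001,0.011],
    [0.053,-0.001,0.011],
    [0.053,0,0.012],
    [0.053,-0.001,0.013]
  ],
  "roll": [0.013,0.013,0.013,0.013,0.012]
}}

```text
t: 17.12
eef_pos: [0.5168, 0.1009, 0.1192]
ee_rot: [-1.57, 0.001, -1.553]
force: [1.0, -0.2, 0.0]
width: 0.0246
```

Call:
{"api": "move_arm", "payload": {
  "jaw": [0.72,0.72,0.72,0.72],
  "offset": [
    [0.053,0,0.013],
    [0.052,-0.001,0.014],
    [0.048,0,0.015],
    [0,0,0]
  ],
  "roll": [0.013,0.012,0.013,0]
}}

```text
t: 17.62
eef_pos: [0.5597, -0.0534, 0.1197]
ee_rot: [-1.57, -0.0, -1.596]
force: [-0.6, -0.1, -0.1]
width: 0.0245
```

Run:
```python
from h import *
f=shot('top','t9.png'); cv2.imwrite('pics/t9c.png',cv2.resize(f['pixels'][160:300,140:280],None,fx=4.2,fy=4.2))
plan([(.559,-.0555,.0395,-1.591)],jaw=.72,v=.03)
```

```text
start [ 0.5593 -0.0521  0.1196] -1.5947
{"jaw":[0.72, 0.72, 0.72],"offset":[[0.001, 0.027, -0.0], [0.001, 0.027, -0.0], [0.001, 0.026, -0.0]],"roll":[-0.001, -0.001, -0.002]}
end [ 0.5593 -0.0551  0.0396] -1.5907
```

View pics/t9c.png

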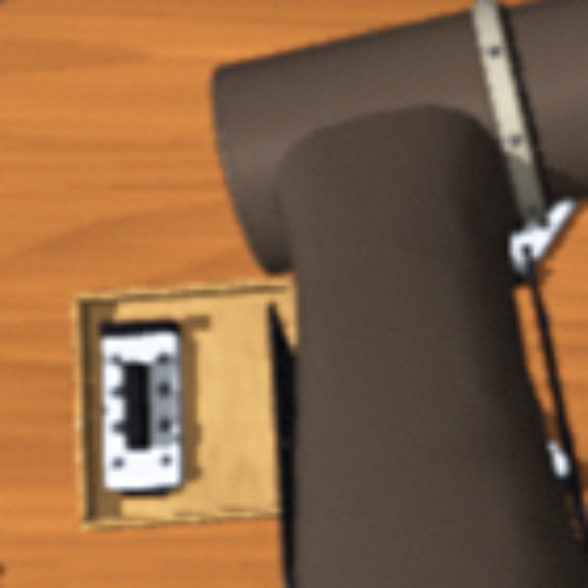

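The first old carrier lies flat on the left of the tray (crop px (140,408)). Now the one in bay 3.

Call:
{"api": "move_arm", "payload": {
  "jaw": [0.72,0.72,0.72,0.72],
  "offset": [
    [0.003,0.027,0],
    [0,0.025,0],
    [0,0.018,0],
    [0,0.01,0]
  ],
  "roll": [0,0,0,0]
}}

```text
t: 18.18
eef_pos: [0.5587, -0.0525, 0.0389]
ee_rot: [-1.572, -0.0, -1.59]
force: [-0.4, 0.0, 1.5]
width: 0.0245
```

Call:
{"api": "move_arm", "payload": {
  "jaw": [0.95,0.95,0.95,0.95],
  "offset": [
    [0,0,0],
    [0,0,0],
    [0,0,0],
    [0,0,0]
  ],
  "roll": [0,0,0,0],
  "grip_force": 30
}}

```text
t: 18.68
eef_pos: [0.5591, -0.054, 0.0402]
ee_rot: [-1.571, -0.001, -1.591]
force: [-1.5, -4.2, -0.2]
width: 0.0141
```

Call:
{"api": "move_arm", "payload": {
  "jaw": [0.95,0.95,0.95,0.95,0.95],
  "offset": [
    [0,-0.02,0],
    [0,-0.035,0],
    [0,-0.035,0],
    [-0.03,0,0],
    [-0.05,0,-0.008]
  ],
  "roll": [0,0,0,0,0]
}}

```text
t: 19.3
eef_pos: [0.5535, 0.0272, 0.1309]
ee_rot: [-1.568, 0.001, -1.594]
force: [-0.1, 0.8, -1.7]
width: 0.0137
```

Run:
```python
from h import *
s=arm.get_state();print(s['t'],s['width'],s['force'])
plan([(.4503,.2949,.10,.082-np.pi/2)],jaw=.95,v=.056)
```

```text
19.3 0.013741306730852238 [-0.08549262  0.77191898 -1.71808332]
start [0.5535 0.0272 0.1309] -1.594
{"jaw":[0.95, 0.95, 0.95, 0.95, 0.95],"offset":[[-0.044, 0.005, -0.018], [-0.045, 0.005, -0.017], [-0.045, 0.005, -0.017], [-0.045, 0.005, -0.016], [-0.045, 0.005, -0.015]],"roll":[-0.018, -0.017, -0.018, -0.017, -0.018]}
{"jaw":[0.95],"offset":[[-0.046, 0.006, -0.015]],"roll":[-0.017]}
end [0.4498 0.2952 0.0999] -1.489
```

Call:
{"api": "move_arm", "payload": {
  "jaw": [0.95,0.95,0.95,0.95,0.95],
  "offset": [
    [-0.044,0.002,-0.018],
    [-0.045,0.003,-0.017],
    [-0.045,0.005,-0.017],
    [-0.045,0.006,-0.016],
    [-0.045,0.006,-0.015]
  ],
  "roll": [-0.018,-0.017,-0.018,-0.017,-0.018]
}}

```text
t: 19.92
eef_pos: [0.4658, 0.2515, 0.1083]
ee_rot: [-1.57, 0.002, -1.503]
force: [0.7, 0.2, -1.5]
width: 0.0137
```

Call:
{"api": "move_arm", "payload": {
  "jaw": [0.95,0.95,0.95],
  "offset": [
    [-0.038,0.008,-0.013],
    [0,0,0],
    [0,0,0]
  ],
  "roll": [-0.015,0,0]
}}

```text
t: 20.3
eef_pos: [0.4508, 0.2868, 0.0999]
ee_rot: [-1.571, 0.001, -1.488]
force: [0.1, -1.1, -0.9]
width: 0.0136
```

Run:
```python
from h import *
s=arm.get_state();print(s['t'],s['width'],s['force'])
plan([(.4503,.2949,.026,.082-np.pi/2)],jaw=.95,v=.03)
```

```text
20.3 0.013556737047978194 [ 0.14219477 -1.09022068 -0.9138302 ]
start [0.4508 0.2868 0.0999] -1.4879
{"jaw":[0.95, 0.95, 0.95],"offset":[[-0.003, 0.025, 0.0], [-0.003, 0.024, 0.0], [-0.002, 0.025, 0.0]],"roll":[0.0, 0.0, 0.001]}
end [0.4502 0.2948 0.0259] -1.4889
```

Call:
{"api": "move_arm", "payload": {
  "jaw": [0.95,0.95,0.95,0.95,0.95],
  "offset": [
    [-0.007,0.02,0],
    [0,0.022,0],
    [0,0.018,0],
    [0,0.01,0],
    [0,0.004,0]
  ],
  "roll": [0,0,0,0,0]
}}

```text
t: 20.92
eef_pos: [0.4507, 0.293, 0.0255]
ee_rot: [-1.571, -0.0, -1.49]
force: [-1.3, -0.4, -0.6]
width: 0.0136
```

Call:
{"api": "move_arm", "payload": {
  "jaw": [0.95,0.72,0.72,0.72,0.72],
  "offset": [
    [0,0.001,0],
    [0,0,0],
    [0,0,0],
    [0,-0.04,0],
    [0,-0.05,0]
  ],
  "roll": [0,0,0,0,0]
}}

```text
t: 21.55
eef_pos: [0.4499, 0.293, 0.1151]
ee_rot: [-1.572, -0.002, -1.488]
force: [0.7, 0.3, -0.6]
width: 0.0246
```

Run:
```python
from h import *
f=shot('top','t10.png'); cv2.imwrite('pics/t10c.png',cv2.resize(f['pixels'][150:300,140:290],None,fx=4,fy=4))
g=shot('scene','s10.png'); cv2.imwrite('pics/s10c.png',cv2.resize(g['pixels'][170:310,330:480],None,fx=5,fy=4))
for ff in(f,g): print([(np.round(d['position'],3),round(d['p'],2)) for d in arm.landmark_of(ff,'new1')])
plan([(.6245,.282,.10,-1.59)],jaw=.72,v=.056)
```

```text
[(array([ 0.594,  0.102, -0.003]), 0.91), (array([ 0.624,  0.282, -0.001]), 0.89), (array([ 0.259,  0.285, -0.002]), 0.83), (array([0.277, 0.456, 0.002]), 0.8), (array([ 0.309, -0.277, -0.001]), 0.76), (array([0.433, 0.124, 0.007]), 0.59)]
[(array([ 0.433,  0.127, -0.003]), 0.78), (array([ 0.274,  0.463, -0.   ]), 0.77), (array([ 0.313, -0.277,  0.002]), 0.76), (array([0.6  , 0.109, 0.001]), 0.74), (array([0.262, 0.283, 0.002]), 0.69), (array([ 0.627,  0.282, -0.003]), 0.61)]
start [0.4508 0.2942 0.116 ] -1.4886
{"jaw":[0.72, 0.72, 0.72, 0.72],"offset":[[0.007, 0.004, 0.043], [0.005, 0.004, 0.043], [0.004, 0.004, 0.043], [0.004, 0.004, 0.044]],"roll":[0.025, 0.025, 0.026, 0.025]}
end [0.6246 0.2819 0.1   ] -1.5896
```

View pics/t10c.png

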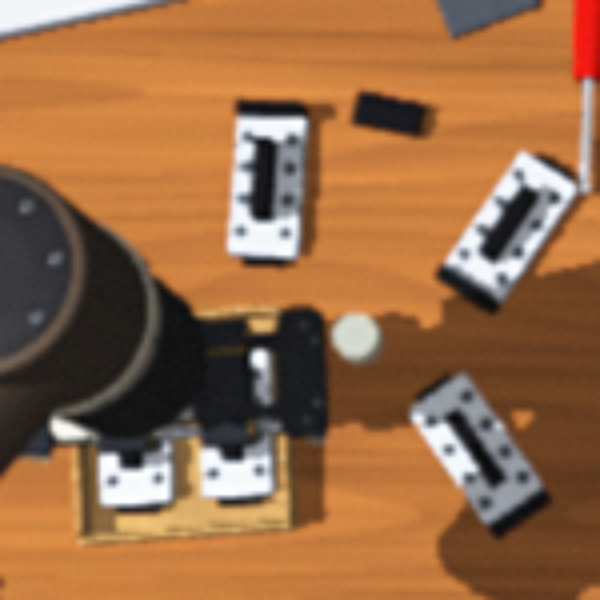

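View pics/s10c.png

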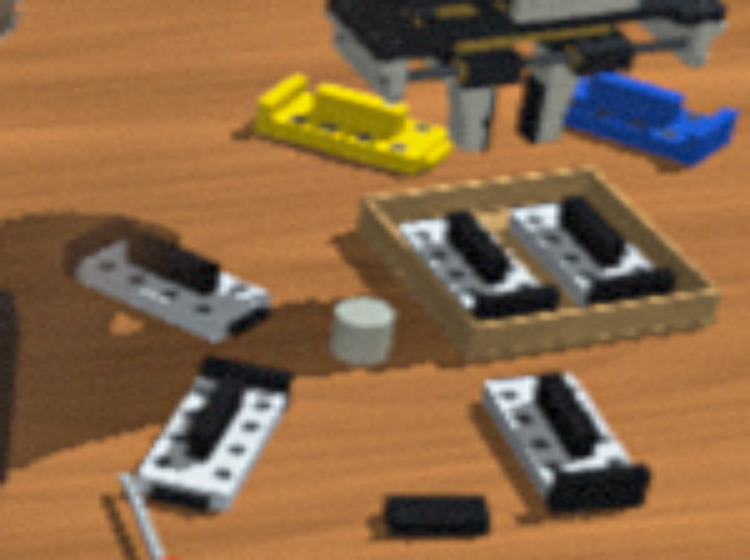

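Both old carriers lie flat in the tray. Carrier B was knocked aside and is now at crop px (512,225), close to the screwdriver tip. A has not moved, so I pick A.

Call:
{"api": "move_arm", "payload": {
  "jaw": [0.72,0.72,0.72,0.72,0.72],
  "offset": [
    [0.007,0.003,0.043],
    [0.005,0.003,0.043],
    [0.004,0.003,0.043],
    [0.004,0.003,0.044],
    [0,0,0]
  ],
  "roll": [0.025,0.025,0.026,0.025,0]
}}

```text
t: 22.38
eef_pos: [0.6257, 0.2798, 0.0995]
ee_rot: [-1.573, -0.002, -1.592]
force: [-1.4, 0.2, -1.1]
width: 0.0247
```

Call:
{"api": "move_arm", "payload": {
  "jaw": [0.7,0.7,0.7],
  "offset": [
    [0,0.02,0],
    [0,0.012,0],
    [0,0,0]
  ],
  "roll": [0,0,0]
}}

```text
t: 22.75
eef_pos: [0.6229, 0.2807, 0.069]
ee_rot: [-1.573, -0.002, -1.589]
force: [0.4, 0.6, 0.8]
width: 0.0262
```

Run:
```python
from h import *
g=shot('scene','s11.png'); cv2.imwrite('pics/s11c.png',cv2.resize(g['pixels'][190:310,380:500],None,fx=6,fy=5))
plan([(.6245,.282,.0195,-1.59)],jaw=.7,v=.02)
```

```text
start [0.6236 0.2811 0.0701] -1.589
{"jaw":[0.7, 0.7, 0.7],"offset":[[-0.0, 0.017, 0.0], [-0.0, 0.017, 0.0], [-0.001, 0.017, 0.001]],"roll":[0.0, 0.001, 0.0]}
end [0.6246 0.2821 0.0191] -1.59
```

View pics/s11c.png

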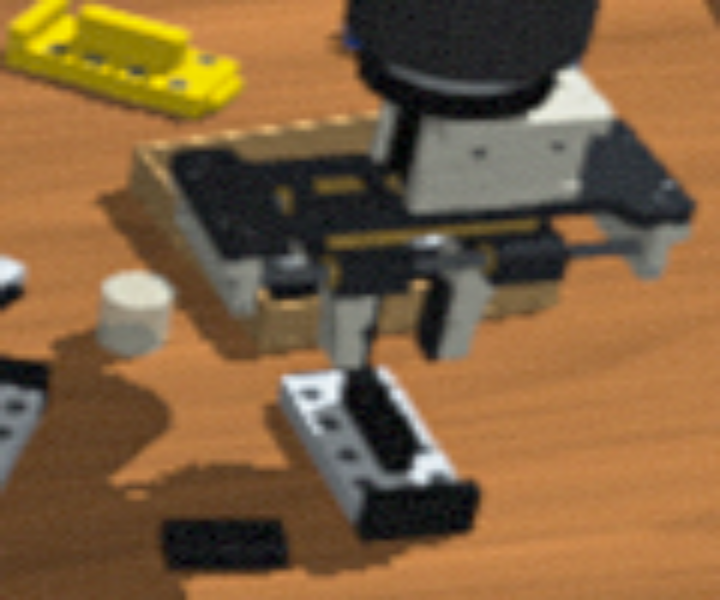

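Call:
{"api": "move_arm", "payload": {
  "jaw": [0.7,0.7,0.7,0.7],
  "offset": [
    [0,0.018,0.001],
    [0,0.017,0],
    [0,0.01,0],
    [0,0.005,0]
  ],
  "roll": [0,0,0,0]
}}

```text
t: 23.3
eef_pos: [0.6248, 0.2808, 0.0194]
ee_rot: [-1.572, -0.001, -1.59]
force: [-0.8, -0.5, -0.2]
width: 0.0264
```

Call:
{"api": "move_arm", "payload": {
  "jaw": [0.95,0.95,0.95,0.95],
  "offset": [
    [0,0,0],
    [0,0,0],
    [0,0,0],
    [0,0,0]
  ],
  "roll": [0,0,0,0],
  "grip_force": 30
}}

```text
t: 23.8
eef_pos: [0.6253, 0.2813, 0.0209]
ee_rot: [-1.57, 0.0, -1.59]
force: [0.3, 0.4, -0.6]
width: 0.0137
```

Call:
{"api": "move_arm", "payload": {
  "jaw": [0.95,0.95,0.95,0.95,0.95],
  "offset": [
    [0,-0.02,0],
    [0,-0.035,0],
    [0,-0.035,0],
    [0,-0.02,0],
    [0,0,0]
  ],
  "roll": [0,0,0,0,0]
}}

```text
t: 24.42
eef_pos: [0.6261, 0.2817, 0.1326]
ee_rot: [-1.568, 0.002, -1.589]
force: [0.0, 0.5, -1.6]
width: 0.0141
```

Run:
```python
from h import *
f=shot('top','t12.png'); cv2.imwrite('pics/t12c.png',cv2.resize(f['pixels'][150:270,150:270],None,fx=5,fy=5))
s=arm.get_state();print(s['t'],s['width'],s['force'],s['q'])
p=case(25,-87); print(p)
yp=-1.591-np.pi
plan([(.58,.12,.17,-3.3),(p[0],p[1]+.001,.15,yp)],jaw=.95,v=.05,w=.16)
```

```text
24.475 0.013999359307784842 [ 0.42723466 -0.74138865 -1.40007276] [ 7.06174981e-01  4.42084726e-01 -8.60760419e-02 -3.25927056e-04
 -1.04144372e+00  8.45880699e-01]
[ 0.55775512 -0.22998257  0.        ]
start [0.6252 0.2813 0.1308] -1.5897
{"jaw":[0.95, 0.95, 0.95, 0.95, 0.95],"offset":[[0.015, -0.004, -0.004], [0.015, -0.004, -0.001], [0.015, -0.003, 0.001], [0.015, -0.004, 0.003], [0.014, -0.003, 0.005]],"roll":[0.155, 0.156, 0.155, 0.156, 0.155]}
{"jaw":[0.95, 0.95, 0.95, 0.95, 0.95],"offset":[[0.013, -0.004, 0.008], [0.012, -0.003, 0.01], [0.01, -0.004, 0.011], [0.009, -0.003, 0.013], [0.006, -0.004, 0.014]],"roll":[0.156, 0.155, 0.156, 0.155, 0.156]}
{"jaw":[0.95, 0.95, 0.95, 0.95, 0.95],"offset":[[0.005, -0.003, 0.014], [-0.004, 0.002, 0.039], [-0.01, 0.002, 0.038], [-0.016, 0.002, 0.036], [-0.021, 0.002, 0.033]],"roll":[0.155, 0.159, 0.159, 0.159, 0.159]}
{"jaw":[0.95, 0.95, 0.95, 0.95, 0.95],"offset":[[-0.026, 0.002, 0.029], [-0.03, 0.002, 0.024], [-0.033, 0.003, 0.019], [-0.036, 0.002, 0.014], [-0.038, 0.003, 0.008]],"roll":[0.159, 0.159, 0.16, 0.159, 0.16]}
end [ 0.5576 -0.2289  0.1498] -4.7327
```

View pics/t12c.png

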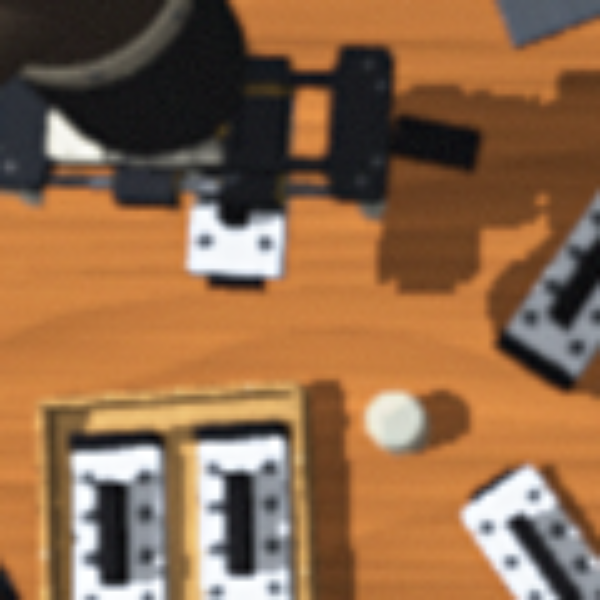

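Run:
```python
from h import *
p=case(25,-87)
yp=-1.591-np.pi
plan([(.53,.13,.15,yp),(p[0],p[1]+.001,.12,yp)],jaw=.95,v=.056,w=.18)
```

```text
start [0.6252 0.2813 0.1308] -1.5897
{"jaw":[0.95, 0.95, 0.95, 0.95, 0.95],"offset":[[0.009, -0.001, -0.005], [0.009, -0.001, -0.004], [0.01, -0.001, -0.002], [0.01, -0.001, -0.0], [0.01, -0.001, 0.002]],"roll":[0.175, 0.175, 0.175, 0.175, 0.174]}
{"jaw":[0.95, 0.95, 0.95, 0.95, 0.95],"offset":[[0.009, -0.001, 0.003], [0.009, -0.001, 0.005], [0.008, -0.001, 0.006], [0.006, -0.001, 0.007], [0.005, -0.001, 0.008]],"roll":[0.175, 0.174, 0.175, 0.174, 0.175]}
{"jaw":[0.95, 0.95, 0.95, 0.95, 0.95],"offset":[[0.004, -0.001, 0.009], [0.002, -0.001, 0.01], [0.0, -0.001, 0.01], [-0.002, -0.001, 0.01], [-0.003, -0.001, 0.009]],"roll":[0.174, 0.175, 0.174, 0.175, 0.174]}
{"jaw":[0.95, 0.95, 0.95, 0.95, 0.95],"offset":[[-0.005, -0.001, 0.009], [-0.006, -0.002, 0.008], [-0.008, -0.001, 0.006], [-0.051, 0.004, -0.005], [-0.051, 0.004, -0.005]],"roll":[0.175, 0.174, 0.175, -0.0, -0.0]}
{"jaw":[0.95, 0.95, 0.95, 0.95, 0.95],"offset":[[-0.051, 0.004, -0.005], [-0.051, 0.004, -0.005], [-0.051, 0.005, -0.005], [-0.052, 0.004, -0.005], [-0.051, 0.005, -0.005]],"roll":[-0.0, -0.0, -0.0, -0.0, -0.0]}
end [ 0.5578 -0.2289  0.1198] -4.7327
```

Call:
{"api": "move_arm", "payload": {
  "jaw": [0.95,0.95,0.95,0.95,0.95],
  "offset": [
    [0.009,-0.001,-0.005],
    [0.009,-0.001,-0.004],
    [0.01,-0.001,-0.002],
    [0.01,-0.001,0],
    [0.01,-0.001,0.002]
  ],
  "roll": [0.175,0.175,0.175,0.175,0.174]
}}

```text
t: 25.1
eef_pos: [0.5976, 0.2374, 0.1336]
ee_rot: [-1.571, -0.003, -2.47]
force: [0.4, 1.5, -1.4]
width: 0.0141
```

Call:
{"api": "move_arm", "payload": {
  "jaw": [0.95,0.95,0.95,0.95,0.95],
  "offset": [
    [0.009,-0.001,0.003],
    [0.009,-0.001,0.005],
    [0.008,-0.001,0.006],
    [0.006,-0.001,0.007],
    [0.005,-0.001,0.008]
  ],
  "roll": [0.175,0.174,0.175,0.174,0.175]
}}

```text
t: 25.72
eef_pos: [0.5713, 0.1967, 0.1387]
ee_rot: [-1.569, -0.002, 2.941]
force: [0.4, -0.8, -0.8]
width: 0.0135
```

Call:
{"api": "move_arm", "payload": {
  "jaw": [0.95,0.95,0.95,0.95,0.95],
  "offset": [
    [0.004,-0.001,0.009],
    [0.002,-0.001,0.01],
    [0,-0.001,0.01],
    [-0.002,-0.001,0.01],
    [-0.003,-0.001,0.009]
  ],
  "roll": [0.174,0.175,0.174,0.175,0.174]
}}

```text
t: 26.35
eef_pos: [0.5448, 0.1547, 0.1439]
ee_rot: [-1.568, -0.0, 2.068]
force: [-0.3, -0.7, -1.4]
width: 0.014
```

Call:
{"api": "move_arm", "payload": {
  "jaw": [0.95,0.95,0.95,0.95],
  "offset": [
    [-0.005,-0.001,0.009],
    [-0.006,-0.002,0.008],
    [-0.008,-0.001,0.006],
    [0,0,0]
  ],
  "roll": [0.175,0.174,0.175,0]
}}

```text
t: 26.85
eef_pos: [0.5292, 0.1289, 0.1484]
ee_rot: [-1.569, 0.001, 1.551]
force: [-1.0, 0.4, -2.1]
width: 0.014
```

Run:
```python
from h import *
g=shot('scene','s13.png'); cv2.imwrite('pics/s13c.png',cv2.resize(g['pixels'][150:320,300:480],None,fx=4,fy=3.4))
s=arm.get_state();print(s['t'],s['width'],s['force'],s['q'],s['eef_pos'])
p=case(25,-87)
yp=-1.591-np.pi+2*np.pi
plan([(p[0],p[1]+.001,.12,yp)],jaw=.95,v=.056)
```

```text
26.9 0.014085310132059096 [-0.9049863  -0.65814886 -2.03708456] [ 5.98840083e-01  2.13018544e-01 -3.82708749e-01 -2.18019985e-04
 -9.76497981e-01 -2.18630538e+00] [0.52963003 0.12931474 0.14859592]
start [0.5296 0.1293 0.1486] 1.554
{"jaw":[0.95, 0.95, 0.95, 0.95, 0.95],"offset":[[-0.051, 0.004, -0.005], [-0.051, 0.004, -0.005], [-0.051, 0.004, -0.005], [-0.051, 0.004, -0.005], [-0.051, 0.004, -0.005]],"roll":[0.0, 0.001, 0.0, 0.001, 0.0]}
{"jaw":[0.95, 0.95],"offset":[[-0.051, 0.004, -0.005], [-0.052, 0.005, -0.005]],"roll":[0.001, 0.0]}
end [ 0.5582 -0.2293  0.1196] 1.551
```

View pics/s13c.png

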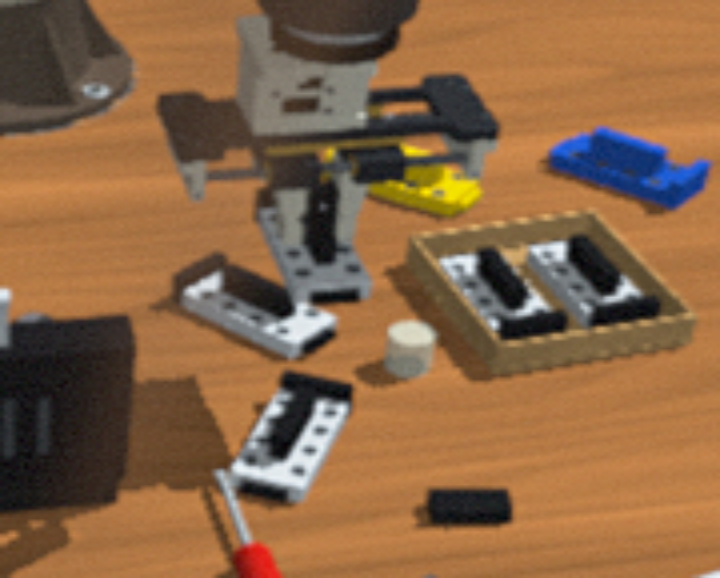

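Call:
{"api": "move_arm", "payload": {
  "jaw": [0.95,0.95,0.95,0.95,0.95],
  "offset": [
    [-0.051,0,-0.005],
    [-0.051,0,-0.005],
    [-0.051,0,-0.005],
    [-0.051,0.004,-0.005],
    [-0.051,0.004,-0.005]
  ],
  "roll": [0,0,0,0,0.002]
}}

```text
t: 27.52
eef_pos: [0.5502, -0.1271, 0.1409]
ee_rot: [-1.57, -0.0, 1.553]
force: [1.6, 1.4, -1.5]
width: 0.0137
```

Call:
{"api": "move_arm", "payload": {
  "jaw": [0.95,0.95,0.95,0.95],
  "offset": [
    [-0.051,0.01,-0.005],
    [-0.048,0.01,-0.003],
    [0,0,0],
    [0,0,0]
  ],
  "roll": [0,0,0,0]
}}

```text
t: 28.02
eef_pos: [0.5556, -0.225, 0.1207]
ee_rot: [-1.57, -0.0, 1.55]
force: [0.8, -1.0, -1.3]
width: 0.0139
```

Run:
```python
from h import *
f=shot('top','t14.png'); cv2.imwrite('pics/t14c.png',cv2.resize(f['pixels'][150:275,295:420],None,fx=4.8,fy=4.8,interpolation=cv2.INTER_CUBIC))
s=arm.get_state();print(s['t'],s['width'],s['force'],s['eef_pos'])
p=case(25,-87)
yp=-1.591-np.pi+2*np.pi
plan([(p[0]-.0005,p[1]+.001,.06,yp)],jaw=.95,v=.056)
```

```text
28.075 0.013574826431942612 [-0.55498592  1.34062293 -0.33446478] [ 0.55583433 -0.22449753  0.12116349]
start [ 0.5558 -0.2245  0.1212] 1.5507
{"jaw":[0.95, 0.95],"offset":[[-0.002, 0.031, -0.001], [-0.002, 0.03, -0.001]],"roll":[0.0, 0.0]}
end [ 0.5578 -0.2285  0.0602] 1.5507
```

View pics/t14c.png

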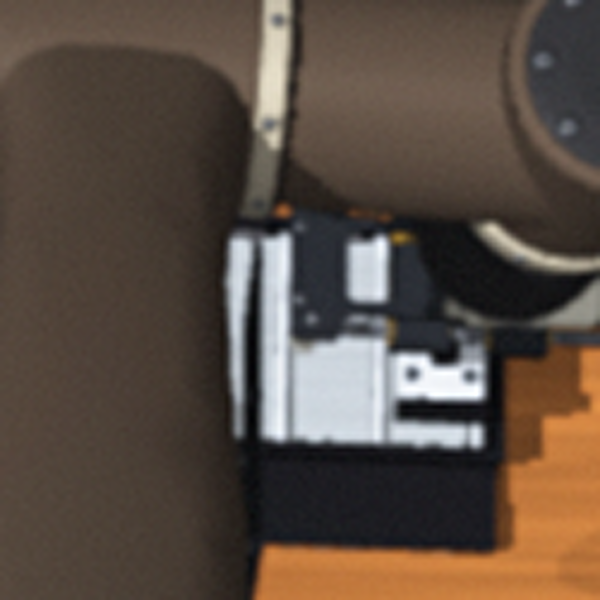

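Call:
{"api": "move_arm", "payload": {
  "jaw": [0.95,0.95,0.95,0.95],
  "offset": [
    [-0.004,0.025,-0.002],
    [0,0.022,0],
    [0,0,0],
    [0,0,0]
  ],
  "roll": [0,0,0,0]
}}

```text
t: 28.58
eef_pos: [0.5585, -0.2284, 0.0756]
ee_rot: [-1.572, 0.0, 1.551]
force: [-0.0, 0.7, -0.7]
width: 0.0139
```

Run:
```python
from h import *
f=shot('top','t15.png'); cv2.imwrite('pics/t15c.png',cv2.resize(f['pixels'][180:270,330:420],None,fx=6,fy=6,interpolation=cv2.INTER_CUBIC))
s=arm.get_state();print(s['t'],s['width'],s['force'],s['eef_pos'])
p=case(25,-87)
plan([(p[0]-.0005,p[1]+.001,.0405,1.551)],jaw=.95,v=.01)
```

```text
28.625 0.013717242389754681 [ 1.43825506 -0.34251947 -1.12216964] [ 0.55862843 -0.22859917  0.075828  ]
start [ 0.5586 -0.2286  0.0758] 1.5502
{"jaw":[0.95, 0.95, 0.95, 0.95],"offset":[[-0.0, 0.009, 0.0], [-0.0, 0.009, 0.0], [-0.0, 0.009, 0.001], [-0.0, 0.008, 0.0]],"roll":[-0.0, -0.0, -0.0, -0.001]}
end [ 0.5576 -0.2286  0.0408] 1.5512
```

View pics/t15c.png

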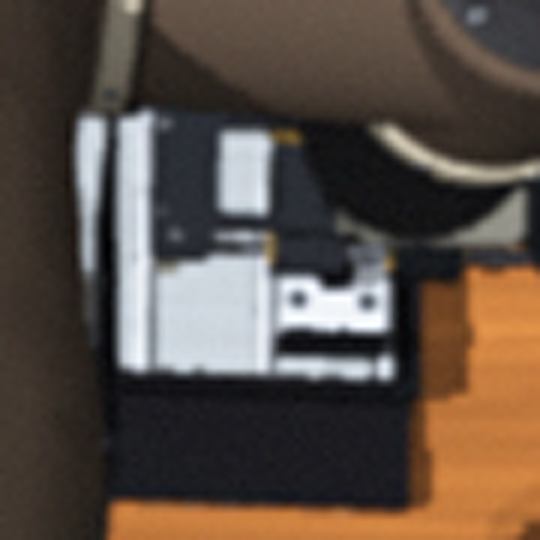

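Call:
{"api": "move_arm", "payload": {
  "jaw": [0.95,0.95,0.95,0.95,0.95],
  "offset": [
    [0,0.009,0.001],
    [0,0.009,0],
    [0,0.009,0],
    [0,0.006,0],
    [0,0.002,0]
  ],
  "roll": [0,0,0,0,0]
}}

```text
t: 29.25
eef_pos: [0.5564, -0.2291, 0.0406]
ee_rot: [-1.57, 0.0, 1.549]
force: [-9.1, 6.7, 26.0]
width: 0.0141
```

Call:
{"api": "move_arm", "payload": {
  "jaw": [0.95,0.72,0.72,0.72],
  "offset": [
    [0,-0.001,0],
    [0,0,0],
    [0,0,0],
    [0,-0.015,0]
  ],
  "roll": [0,0,0,0]
}}

```text
t: 29.75
eef_pos: [0.5557, -0.2289, 0.0549]
ee_rot: [-1.568, -0.0, 1.548]
force: [-0.2, 0.0, -0.1]
width: 0.0246
```

Call:
{"api": "move_arm", "payload": {
  "jaw": [0.72,0.72,0.72,0.72,0.72],
  "offset": [
    [0,-0.04,0],
    [0,-0.05,0],
    [0.05,0,0.02],
    [0.055,0,0.025],
    [0.055,0,0.02]
  ],
  "roll": [0,0,0,0,0]
}}

```text
t: 30.38
eef_pos: [0.4946, -0.0664, 0.1468]
ee_rot: [-1.572, -0.0, 1.548]
force: [1.4, 1.5, -0.1]
width: 0.0245
```

Call:
{"api": "move_arm", "payload": {
  "jaw": [0.72,0.72,0.72,0.72],
  "offset": [
    [0.055,0,0.01],
    [0.055,0,0.01],
    [0.055,0,0.01],
    [0.03,0,0]
  ],
  "roll": [0,0,0,0]
}}

```text
t: 30.88
eef_pos: [0.4693, 0.1305, 0.147]
ee_rot: [-1.573, -0.001, 1.551]
force: [0.3, -0.5, -0.2]
width: 0.0246
```

Run:
```python
from h import *
f=shot('top','t16.png'); cv2.imwrite('pics/t16c.png',cv2.resize(f['pixels'][150:300,200:420],None,fx=3.6,fy=3.6,interpolation=cv2.INTER_CUBIC))
g=shot('scene','s16.png'); cv2.imwrite('pics/s16c.png',cv2.resize(g['pixels'][200:320,330:450],None,fx=5,fy=5))
s=arm.get_state();print(s['t'],s['width'],s['eef_pos'],s['ee_rot'])
p=case(25,-87); print(p,fitrib(f,f['pixels'],p[0],p[1],.02,np.pi+CY))
for x,y,w in((.598,.104,2.6),(.434,.1235,-2.485)): print(fitrib(f,f['pixels'],x,y,0,w))
for ff in(f,g): print([(np.round(d['position'],3),round(d['p'],2)) for d in arm.landmark_of(ff,'new1')])
```

```text
30.975 0.024361636383815635 [0.47008611 0.13087725 0.14685491] [-1.57276505e+00 -1.21663178e-03  1.55203415e+00]
[ 0.55775512 -0.22998257  0.        ] (np.float64(0.5594), np.float64(-0.2269), np.float64(3.108), np.float64(-69.5))
(np.float64(0.5981), np.float64(0.1061), np.float64(2.63), np.float64(-60.1))
(np.float64(0.4369), np.float64(0.1248), np.float64(-2.572), np.float64(-53.8))
[(array([ 0.596,  0.106, -0.003]), 0.92), (array([ 0.557, -0.228,  0.021]), 0.74), (array([ 0.436,  0.12 , -0.   ]), 0.7), (array([ 0.308, -0.276, -0.   ]), 0.64), (array([ 0.263,  0.284, -0.001]), 0.41), (array([ 0.599, -0.417, -0.002]), 0.39)]
[(array([ 0.599,  0.107, -0.002]), 0.79), (array([0.272, 0.458, 0.003]), 0.78), (array([ 0.31 , -0.278,  0.003]), 0.75), (array([0.262, 0.283, 0.002]), 0.7), (array([ 0.431,  0.124, -0.001]), 0.65)]
```

View pics/t16c.png

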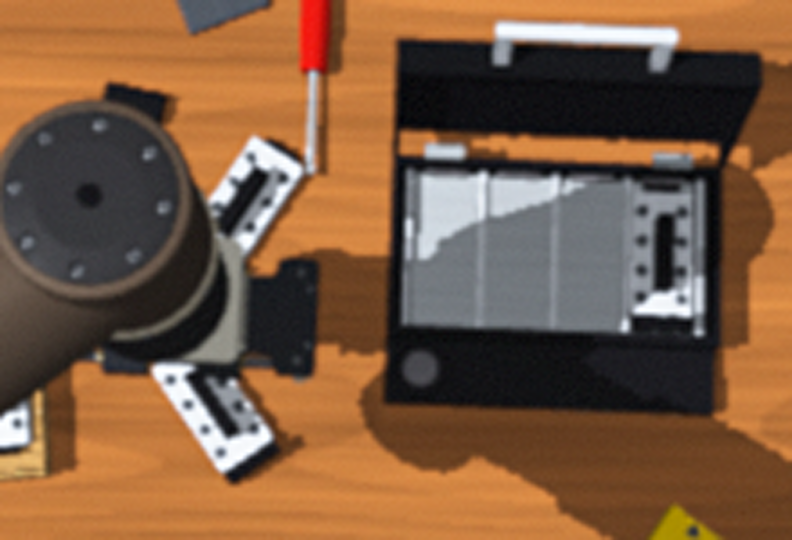

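View pics/s16c.png

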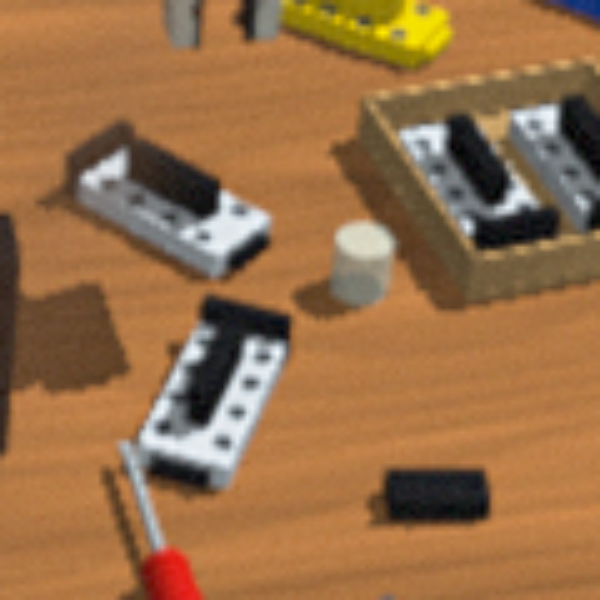

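A is in bay 0, bezel to the front (crop px (665,320)). Next is C at (215,405).

Run:
```python
from h import *
plan([(.434,.1235,.075,2.227)],jaw=.7)
```

```text
start [0.4695 0.1285 0.1463] 1.5501
{"jaw":[0.7, 0.7, 0.7, 0.7],"offset":[[-0.001, 0.018, 0.009], [-0.0, 0.018, 0.009], [0.001, 0.018, 0.009], [0.003, 0.017, 0.008]],"roll":[-0.169, -0.169, -0.169, -0.17]}
end [0.4343 0.1234 0.0753] 2.2271
```

Call:
{"api": "move_arm", "payload": {
  "jaw": [0.7,0.7,0.7,0.7,0.7],
  "offset": [
    [-0.001,0.018,0.009],
    [0,0.018,0.009],
    [0.001,0.018,0.009],
    [0.003,0.015,0.008],
    [0,0,0]
  ],
  "roll": [-0.169,-0.169,-0.169,-0.17,0]
}}

```text
t: 31.7
eef_pos: [0.4334, 0.1215, 0.0762]
ee_rot: [-1.569, -0.0, 2.223]
force: [-0.8, 0.5, 0.7]
width: 0.0264
```

Run:
```python
from h import *
g=shot('scene','s17.png'); cv2.imwrite('pics/s17c.png',cv2.resize(g['pixels'][190:290,310:430],None,fx=6,fy=6))
plan([(.434,.1235,.0205,2.227)],jaw=.7,v=.02)
```

```text
start [0.4343 0.1221 0.0769] 2.2212
{"jaw":[0.7, 0.7, 0.7],"offset":[[0.0, 0.019, -0.0], [0.001, 0.019, -0.0], [0.0, 0.018, -0.001]],"roll":[-0.002, -0.002, -0.002]}
end [0.4345 0.1235 0.0209] 2.2272
```

View pics/s17c.png

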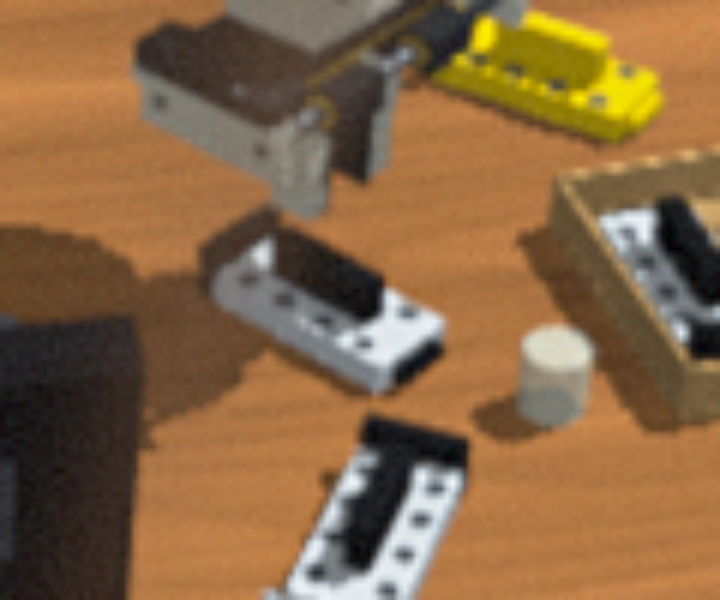

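Call:
{"api": "move_arm", "payload": {
  "jaw": [0.7,0.7,0.7,0.7],
  "offset": [
    [0.001,0.019,-0.001],
    [0,0.019,0],
    [0,0.012,0],
    [0,0.006,0]
  ],
  "roll": [-0.006,0,0,0]
}}

```text
t: 32.25
eef_pos: [0.4349, 0.1243, 0.0205]
ee_rot: [-1.571, 0.0, 2.23]
force: [-0.0, 0.7, -0.3]
width: 0.0261
```

Call:
{"api": "move_arm", "payload": {
  "jaw": [0.95,0.95,0.95,0.95],
  "offset": [
    [0,0,0],
    [0,0,0],
    [0,0,0],
    [0,0,0]
  ],
  "roll": [0,0,0,0],
  "grip_force": 30
}}

```text
t: 32.75
eef_pos: [0.4347, 0.1246, 0.021]
ee_rot: [-1.572, 0.0, 2.232]
force: [-0.2, -0.0, 3.2]
width: 0.0138
```

Call:
{"api": "move_arm", "payload": {
  "jaw": [0.95,0.95,0.95,0.95,0.95],
  "offset": [
    [0,-0.02,0],
    [0,-0.035,0],
    [0,-0.035,0],
    [0,-0.025,0],
    [0,0,0]
  ],
  "roll": [0,0,0,0,0]
}}

```text
t: 33.38
eef_pos: [0.4353, 0.1251, 0.1373]
ee_rot: [-1.575, -0.0, 2.232]
force: [-0.5, 0.0, -2.3]
width: 0.0137
```

Run:
```python
from h import *
g=shot('scene','s18.png'); cv2.imwrite('pics/s18c.png',cv2.resize(g['pixels'][170:290,310:430],None,fx=5,fy=5))
s=arm.get_state();print(s['t'],s['width'],s['force'],s['q'])
p=case(25,-29); print(p)
plan([(.50,.05,.15,1.551),(p[0]-.0005,p[1]+.001,.11,1.551)],jaw=.95,v=.056)
```

```text
33.425 0.01386174214033939 [-0.49724307 -0.25357012 -2.43107057] [ 7.17153740e-01  7.15102170e-02 -5.90233880e-01 -4.71255073e-04
 -9.07370088e-01 -1.62717388e+00]
[ 0.55891504 -0.17199417  0.        ]
start [0.4345 0.1246 0.1359] 2.2313
{"jaw":[0.95, 0.95, 0.95, 0.95, 0.95],"offset":[[-0.025, -0.004, -0.002], [-0.024, -0.003, -0.005], [-0.023, -0.004, -0.01], [-0.021, -0.003, -0.013], [-0.044, 0.008, -0.013]],"roll":[0.17, 0.17, 0.17, 0.17, 0.0]}
{"jaw":[0.95, 0.95, 0.95, 0.95],"offset":[[-0.044, 0.008, -0.012], [-0.044, 0.008, -0.013], [-0.044, 0.008, -0.012], [-0.044, 0.008, -0.013]],"roll":[0.0, 0.0, 0.0, 0.0]}
end [ 0.5585 -0.1714  0.1099] 1.5513
```

View pics/s18c.png

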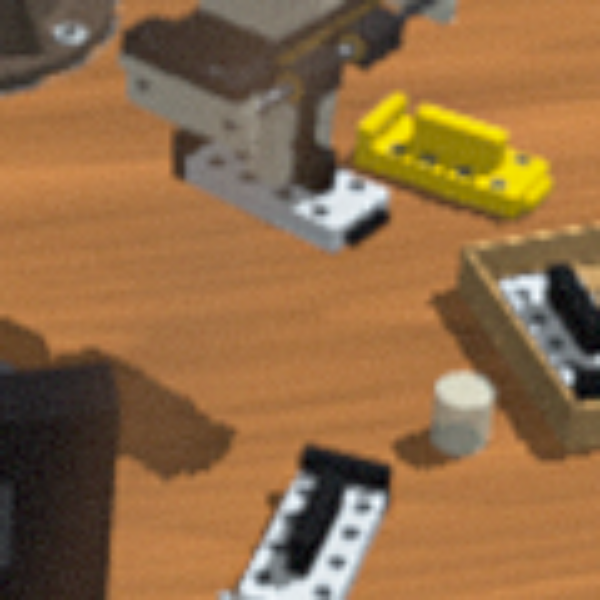

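Call:
{"api": "move_arm", "payload": {
  "jaw": [0.95,0.95,0.95,0.95,0.95],
  "offset": [
    [-0.025,-0.004,-0.002],
    [-0.024,-0.003,-0.005],
    [-0.023,-0.004,-0.01],
    [-0.021,-0.003,-0.013],
    [-0.044,0.004,-0.013]
  ],
  "roll": [0.17,0.17,0.17,0.17,0]
}}

```text
t: 34.05
eef_pos: [0.5124, 0.0052, 0.1443]
ee_rot: [-1.57, 0.0, 1.55]
force: [1.0, 0.2, -0.7]
width: 0.0136
```

Call:
{"api": "move_arm", "payload": {
  "jaw": [0.95,0.95,0.95,0.95,0.95],
  "offset": [
    [-0.044,0.008,-0.012],
    [-0.044,0.01,-0.013],
    [-0.044,0.01,-0.012],
    [-0.044,0.008,-0.013],
    [0,0,0]
  ],
  "roll": [0,0,0,0,0]
}}

```text
t: 34.67
eef_pos: [0.5573, -0.1741, 0.1064]
ee_rot: [-1.566, 0.0, 1.548]
force: [-0.8, 0.8, -1.8]
width: 0.0139
```

Run:
```python
from h import *
s=arm.get_state();print(s['t'],s['width'],s['force'])
p=case(25,-29); 
plan([(p[0]-.0005,p[1]+.001,.075,1.551)],jaw=.95,v=.03)
```

```text
34.675 0.013886594499090871 [-0.75126667  0.75656428 -1.82728933]
start [ 0.5573 -0.1741  0.1064] 1.5477
{"jaw":[0.95, 0.95],"offset":[[0.002, 0.016, -0.001], [0.001, 0.015, -0.0]],"roll":[-0.002, -0.001]}
end [ 0.5584 -0.1711  0.0754] 1.5507
```

Call:
{"api": "move_arm", "payload": {
  "jaw": [0.95,0.95,0.95,0.95],
  "offset": [
    [0.002,0.016,-0.001],
    [0,0.014,0],
    [0,0,0],
    [0,0,0]
  ],
  "roll": [-0.003,0,0,0]
}}

```text
t: 35.17
eef_pos: [0.5598, -0.169, 0.0797]
ee_rot: [-1.571, 0.0, 1.556]
force: [0.3, -0.5, -1.7]
width: 0.0137
```

Run:
```python
from h import *
f=shot('top','t19.png'); cv2.imwrite('pics/t19c.png',cv2.resize(f['pixels'][180:270,330:420],None,fx=6,fy=6,interpolation=cv2.INTER_CUBIC))
s=arm.get_state();print(s['t'],s['width'],s['force'])
p=case(25,-29); 
plan([(p[0]-.0005,p[1]+.001,.0412,1.551)],jaw=.95,v=.01)
```

```text
35.225 0.013767196719707239 [ 0.40311768 -0.23332621 -1.96922864]
start [ 0.56   -0.1692  0.08  ] 1.5555
{"jaw":[0.95, 0.95, 0.95, 0.95],"offset":[[-0.0, 0.01, 0.0], [-0.001, 0.01, 0.001], [-0.0, 0.009, 0.0], [-0.001, 0.01, 0.001]],"roll":[0.001, 0.001, 0.001, 0.002]}
end [ 0.558  -0.1711  0.041 ] 1.5505
```

View pics/t19c.png

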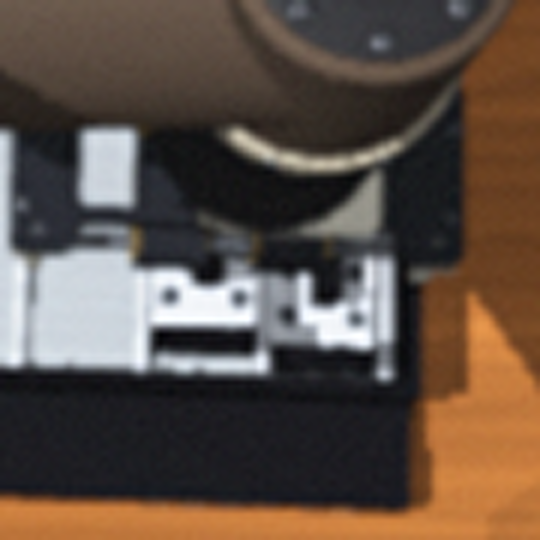

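Call:
{"api": "move_arm", "payload": {
  "jaw": [0.95,0.95,0.95,0.95,0.95],
  "offset": [
    [-0.002,0.01,0.001],
    [0,0.01,0],
    [0,0.009,0],
    [0,0.007,0],
    [0,0.003,0]
  ],
  "roll": [0.004,0,0,0,0]
}}

```text
t: 35.85
eef_pos: [0.5582, -0.1717, 0.0409]
ee_rot: [-1.569, 0.0, 1.551]
force: [-11.1, 6.8, 27.1]
width: 0.0138
```

Call:
{"api": "move_arm", "payload": {
  "jaw": [0.95,0.72,0.72,0.72],
  "offset": [
    [0,-0.001,0],
    [0,0,0],
    [0,0,0],
    [0,-0.015,0]
  ],
  "roll": [0,0,0,0]
}}

```text
t: 36.35
eef_pos: [0.5578, -0.1716, 0.0561]
ee_rot: [-1.568, 0.0, 1.55]
force: [0.3, 0.6, 0.1]
width: 0.0242
```

Call:
{"api": "move_arm", "payload": {
  "jaw": [0.72,0.72,0.72,0.72,0.72],
  "offset": [
    [0,-0.04,0],
    [0,-0.05,0],
    [0.05,-0.01,0.02],
    [0.055,0,0.025],
    [0.055,0,0.02]
  ],
  "roll": [0,0,0,0,0]
}}

```text
t: 36.98
eef_pos: [0.4963, -0.0091, 0.1581]
ee_rot: [-1.573, -0.001, 1.55]
force: [0.6, 1.4, 0.4]
width: 0.0242
```

Call:
{"api": "move_arm", "payload": {
  "jaw": [0.72,0.72,0.72,0.72],
  "offset": [
    [0.055,0,0.02],
    [0.055,0,0.01],
    [0.045,0,0.0],
    [0,0,0]
  ],
  "roll": [0,0,0,0]
}}

```text
t: 37.48
eef_pos: [0.4704, 0.1481, 0.1579]
ee_rot: [-1.573, -0.001, 1.554]
force: [0.0, -0.3, -0.3]
width: 0.0245
```

Run:
```python
from h import *
f=shot('top','t20.png'); cv2.imwrite('pics/t20c.png',cv2.resize(f['pixels'][150:300,200:420],None,fx=3.6,fy=3.6,interpolation=cv2.INTER_CUBIC))
g=shot('scene','s20.png'); cv2.imwrite('pics/s20c.png',cv2.resize(g['pixels'][200:320,330:450],None,fx=5,fy=5))
s=arm.get_state();print(s['t'],s['width'],s['eef_pos'],s['ee_rot'])
for y in(-87,-29): p=case(25,y); print(p,fitrib(f,f['pixels'],p[0],p[1],.02,np.pi+CY))
print(fitrib(f,f['pixels'],.598,.106,0,2.6))
for ff in(f,g): print([(np.round(d['position'],3),round(d['p'],2)) for d in arm.landmark_of(ff,'new1')])
```

```text
37.575 0.024566620829929907 [0.46993753 0.14560495 0.15727349] [-1.57130923e+00 -3.33514066e-04  1.55201535e+00]
[ 0.55775512 -0.22998257  0.        ] (np.float64(0.5593), np.float64(-0.2267), np.float64(3.116), np.float64(-68.0))
[ 0.55891504 -0.17199417  0.        ] (np.float64(0.5586), np.float64(-0.1692), np.float64(3.131), np.float64(-72.3))
(np.float64(0.5973), np.float64(0.1069), np.float64(2.594), np.float64(-64.0))
[(array([ 0.557, -0.224,  0.02 ]), 0.87), (array([ 0.558, -0.171,  0.024]), 0.7), (array([ 0.258,  0.284, -0.003]), 0.64), (array([ 0.599,  0.103, -0.001]), 0.61)]
[(array([ 0.308, -0.279,  0.001]), 0.74), (array([0.598, 0.108, 0.   ]), 0.62), (array([ 0.276,  0.463, -0.001]), 0.59)]
```

View pics/t20c.png

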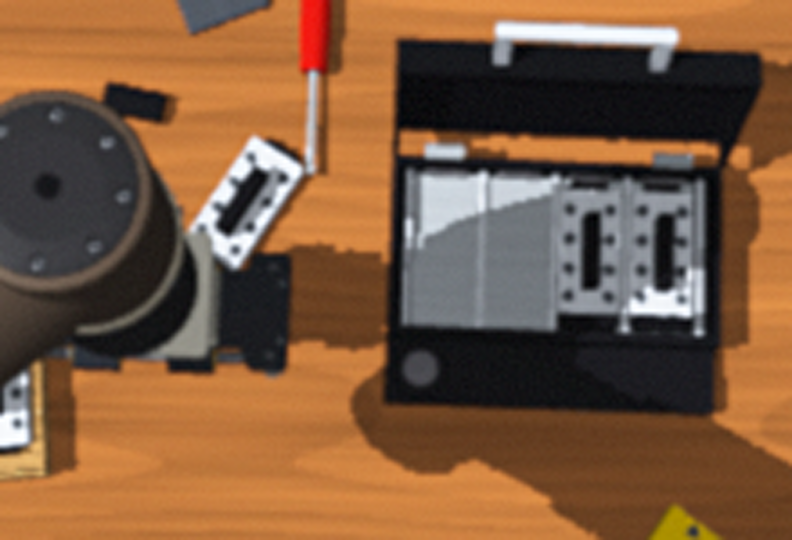

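View pics/s20c.png

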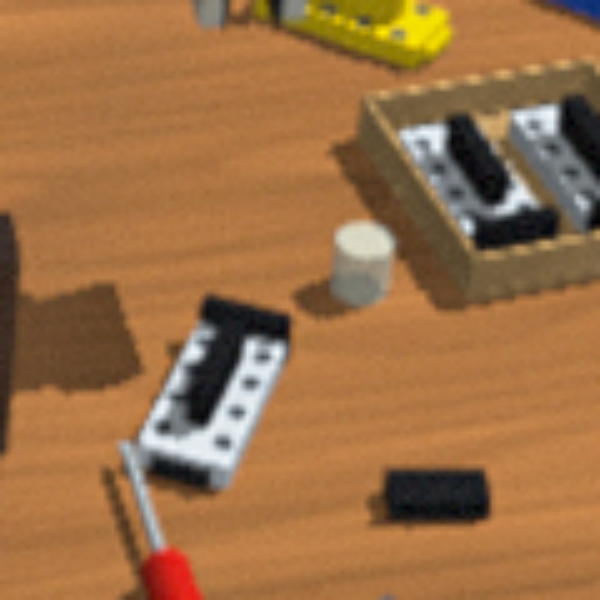

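Run:
```python
from h import *
plan([(.598,.106,.085,1.03)],jaw=.7)
```

```text
start [0.47   0.1446 0.157 ] 1.5501
{"jaw":[0.7, 0.7, 0.7],"offset":[[-0.012, 0.024, -0.043], [-0.004, 0.024, -0.044], [0.003, 0.024, -0.045]],"roll":[0.173, 0.174, 0.173]}
end [0.5982 0.1059 0.085 ] 1.0301
```

Call:
{"api": "move_arm", "payload": {
  "jaw": [0.7,0.7,0.7,0.7,0.7],
  "offset": [
    [-0.012,0.01,-0.043],
    [-0.004,0.02,-0.044],
    [0.003,0.024,-0.045],
    [0,0.015,0],
    [0,0,0]
  ],
  "roll": [0.173,0.174,0.173,0,0]
}}

```text
t: 38.3
eef_pos: [0.597, 0.1049, 0.086]
ee_rot: [-1.569, 0.003, 1.029]
force: [0.2, 0.2, 0.2]
width: 0.0265
```

Run:
```python
from h import *
g=shot('scene','s21.png'); cv2.imwrite('pics/s21c.png',cv2.resize(g['pixels'][200:320,330:450],None,fx=5,fy=5))
plan([(.598,.106,.0205,1.03)],jaw=.7,v=.02)
```

```text
start [0.5974 0.1056 0.0874] 1.0305
{"jaw":[0.7, 0.7, 0.7, 0.7],"offset":[[0.0, 0.017, -0.0], [0.0, 0.017, -0.0], [0.0, 0.016, -0.0], [0.001, 0.017, -0.0]],"roll":[0.0, 0.0, 0.0, 0.001]}
end [0.5979 0.1065 0.0204] 1.0295
```

View pics/s21c.png

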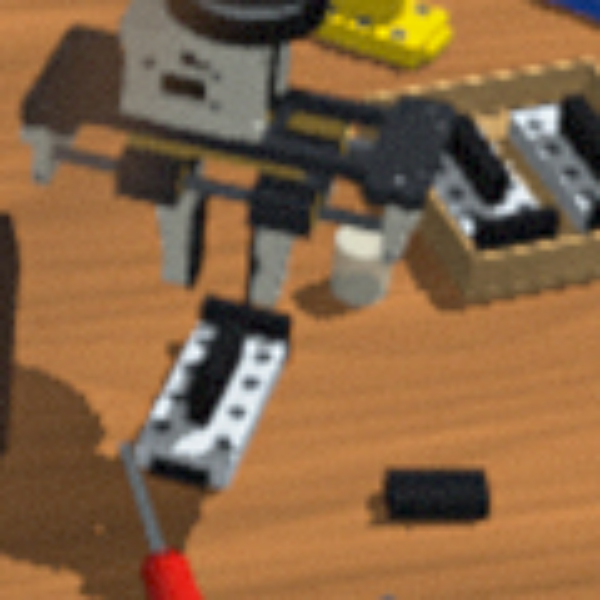

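Call:
{"api": "move_arm", "payload": {
  "jaw": [0.7,0.7,0.7,0.7],
  "offset": [
    [0.001,0.022,0],
    [0,0.022,0],
    [0,0.015,0],
    [0,0.008,0]
  ],
  "roll": [0,0,0,0]
}}

```text
t: 38.85
eef_pos: [0.5986, 0.1078, 0.0208]
ee_rot: [-1.571, -0.0, 1.032]
force: [0.5, -0.1, -1.1]
width: 0.0263
```

Call:
{"api": "move_arm", "payload": {
  "jaw": [0.95,0.95,0.95,0.95],
  "offset": [
    [0,0,0],
    [0,0,0],
    [0,0,0],
    [0,0,0]
  ],
  "roll": [0,0,0,0],
  "grip_force": 30
}}

```text
t: 39.35
eef_pos: [0.599, 0.1077, 0.0211]
ee_rot: [-1.571, -0.001, 1.031]
force: [-2.2, 0.3, 3.0]
width: 0.0137
```

Call:
{"api": "move_arm", "payload": {
  "jaw": [0.95,0.95,0.95,0.95,0.95],
  "offset": [
    [0,-0.02,0],
    [0,-0.035,0],
    [0,-0.035,0],
    [0,-0.03,0],
    [0,0,0]
  ],
  "roll": [0,0,0,0,0]
}}

```text
t: 39.98
eef_pos: [0.6003, 0.1081, 0.1433]
ee_rot: [-1.574, -0.004, 1.031]
force: [0.1, -0.6, -2.5]
width: 0.0136
```

Run:
```python
from h import *
g=shot('scene','s22.png'); cv2.imwrite('pics/s22c.png',cv2.resize(g['pixels'][180:300,330:450],None,fx=5,fy=5))
s=arm.get_state();print(s['t'],s['width'],s['force'],s['q'])
p=case(25,29); print(p)
plan([(.54,.06,.14,1.551),(p[0]-.0005,p[1]+.001,.10,1.551)],jaw=.95,v=.05)
```

```text
40.025 0.013755897005924268 [-0.51413132 -0.04522109 -2.29114962] [ 4.98392660e-01  3.16309891e-01 -2.55686498e-01 -2.60150592e-04
 -9.96534850e-01 -2.60942855e+00]
[ 0.56007496 -0.11400577  0.        ]
start [0.5991 0.1078 0.1415] 1.0304
{"jaw":[0.95, 0.95, 0.95, 0.95, 0.95],"offset":[[-0.024, 0.001, 0.009], [-0.022, 0.0, 0.013], [-0.019, 0.001, 0.016], [-0.043, 0.01, -0.006], [-0.043, 0.01, -0.006]],"roll":[-0.174, -0.173, -0.174, 0.0, 0.0]}
{"jaw":[0.95, 0.95],"offset":[[-0.043, 0.01, -0.006], [-0.044, 0.01, -0.005]],"roll":[0.0, 0.0]}
end [ 0.5593 -0.113   0.0995] 1.5514
```

View pics/s22c.png

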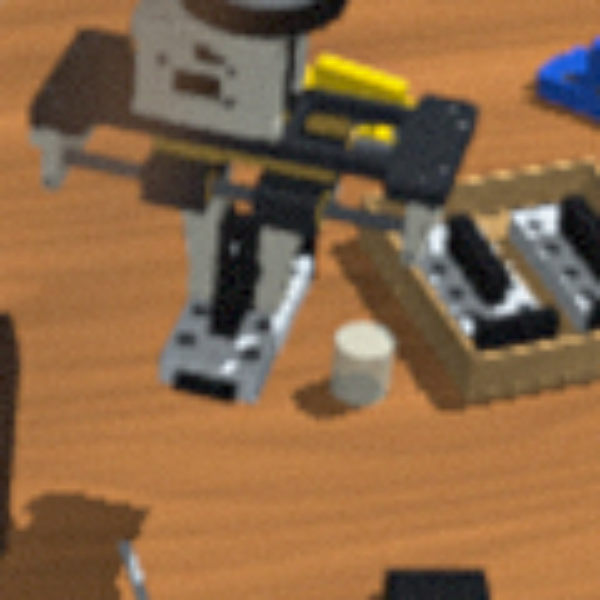

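Call:
{"api": "move_arm", "payload": {
  "jaw": [0.95,0.95,0.95,0.95,0.95],
  "offset": [
    [-0.012,0,0.012],
    [-0.022,0,0.016],
    [-0.025,0.001,0.016],
    [-0.045,0.006,-0.008],
    [-0.045,0.006,-0.008]
  ],
  "roll": [-0.174,-0.173,-0.174,0,0]
}}

```text
t: 40.65
eef_pos: [0.5525, -0.0241, 0.1265]
ee_rot: [-1.569, 0.0, 1.553]
force: [1.4, -0.4, -1.0]
width: 0.0136
```

Run:
```python
from h import *
s=arm.get_state();print(s['t'],s['width'],s['force'])
p=case(25,29)
plan([(p[0]-.0005,p[1]+.001,.10,1.551)],jaw=.95,v=.05)
```

```text
40.65 0.013608692442248027 [ 1.4191654  -0.40937743 -1.0365003 ]
start [ 0.5525 -0.0241  0.1265] 1.5529
{"jaw":[0.95, 0.95],"offset":[[-0.044, 0.013, -0.004], [-0.045, 0.013, -0.005]],"roll":[0.001, 0.001]}
end [ 0.5598 -0.1132  0.1005] 1.5509
```

Call:
{"api": "move_arm", "payload": {
  "jaw": [0.95,0.95,0.95,0.95],
  "offset": [
    [-0.04,0.013,-0.004],
    [-0.041,0.015,-0.003],
    [0,0.008,0],
    [0,0,0]
  ],
  "roll": [0.002,0,0,0]
}}

```text
t: 41.15
eef_pos: [0.5574, -0.1045, 0.0899]
ee_rot: [-1.568, 0.0, 1.548]
force: [0.2, 0.0, -1.3]
width: 0.0139
```

Call:
{"api": "move_arm", "payload": {
  "jaw": [0.95,0.95],
  "offset": [
    [0,0.01,0],
    [0,0,0]
  ],
  "roll": [0,0]
}}

```text
t: 41.4
eef_pos: [0.5581, -0.1035, 0.0809]
ee_rot: [-1.57, -0.0, 1.551]
force: [-0.7, 0.8, -1.6]
width: 0.0137
```

Run:
```python
from h import *
f=shot('top','t23.png'); cv2.imwrite('pics/t23c.png',cv2.resize(f['pixels'][180:270,310:400],None,fx=6,fy=6,interpolation=cv2.INTER_CUBIC))
s=arm.get_state();print(s['t'],s['width'],s['force'])
p=case(25,29)
plan([(p[0]-.0005,p[1]+.001,.0412,1.551)],jaw=.95,v=.01)
```

```text
41.45 0.013985801964028826 [-0.48043075 -0.05606662 -1.5557171 ]
start [ 0.5585 -0.1036  0.0813] 1.5507
{"jaw":[0.95, 0.95, 0.95, 0.95, 0.95],"offset":[[-0.002, 0.008, -0.0], [-0.002, 0.008, -0.0], [-0.002, 0.008, -0.0], [-0.002, 0.008, -0.001], [-0.001, 0.008, -0.0]],"roll":[-0.0, -0.0, -0.0, -0.0, -0.0]}
end [ 0.5593 -0.1126  0.0413] 1.5507
```

View pics/t23c.png

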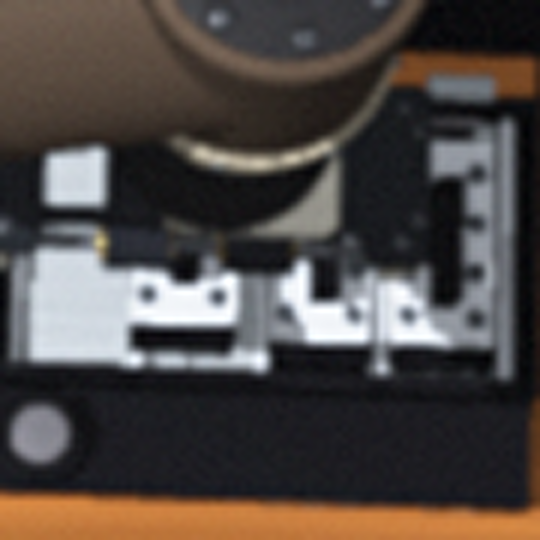

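Call:
{"api": "move_arm", "payload": {
  "jaw": [0.95,0.95,0.95,0.95],
  "offset": [
    [-0.009,0,-0.001],
    [0,0,0],
    [0,0.008,0],
    [0,0,0]
  ],
  "roll": [0,0,0,0]
}}

```text
t: 41.95
eef_pos: [0.5588, -0.1134, 0.0727]
ee_rot: [-1.569, -0.0, 1.549]
force: [0.1, 0.9, -1.1]
width: 0.0138
```

Call:
{"api": "move_arm", "payload": {
  "jaw": [0.95,0.95,0.95,0.95,0.95],
  "offset": [
    [0,0.01,0],
    [0,0.01,0],
    [0,0.007,0],
    [0,0.004,0],
    [0,0.001,0]
  ],
  "roll": [0,0,0,0,0]
}}

```text
t: 42.58
eef_pos: [0.5594, -0.1133, 0.0412]
ee_rot: [-1.57, 0.0, 1.55]
force: [0.4, 0.5, -1.7]
width: 0.0136
```

Call:
{"api": "move_arm", "payload": {
  "jaw": [0.95,0.72,0.72,0.72],
  "offset": [
    [0,0.001,0],
    [0,0,0],
    [0,0,0],
    [0,-0.015,0]
  ],
  "roll": [0,0,0,0]
}}

```text
t: 43.08
eef_pos: [0.5587, -0.1134, 0.0553]
ee_rot: [-1.569, 0.0, 1.549]
force: [0.1, 0.1, -0.2]
width: 0.0246
```

Call:
{"api": "move_arm", "payload": {
  "jaw": [0.72,0.72,0.72,0.72,0.72],
  "offset": [
    [0,-0.04,0],
    [0,-0.05,0],
    [0.05,-0.02,0.02],
    [0.055,-0.02,0.025],
    [0.055,-0.01,0.02]
  ],
  "roll": [0,0,0,0,0]
}}

```text
t: 43.7
eef_pos: [0.498, 0.0484, 0.1977]
ee_rot: [-1.574, -0.001, 1.549]
force: [0.7, 0.9, 0.2]
width: 0.0245
```

Call:
{"api": "move_arm", "payload": {
  "jaw": [0.72,0.72,0.72],
  "offset": [
    [0.055,0,0.01],
    [0.045,0,0.0],
    [0,0,0]
  ],
  "roll": [0,0,0]
}}

```text
t: 44.08
eef_pos: [0.4905, 0.1499, 0.1965]
ee_rot: [-1.573, -0.001, 1.553]
force: [-0.6, -1.1, 0.5]
width: 0.0247
```

Run:
```python
from h import *
f=shot('top','t24.png'); cv2.imwrite('pics/t24c.png',cv2.resize(f['pixels'][150:300,140:420],None,fx=2.8,fy=2.8,interpolation=cv2.INTER_CUBIC))
cv2.imwrite('pics/t24d.png',crop(f['pixels'],295,150,420,275,4.8)[0])
s=arm.get_state();print(s['t'],s['width'],s['eef_pos'],s['ee_rot'])
for y in(-87,-29,29): p=case(25,y); print(p,fitrib(f,f['pixels'],p[0],p[1],.02,np.pi+CY))
```

```text
44.125 0.02417008971227707 [0.49029084 0.14852825 0.19619344] [-1.57167939e+00 -5.93179932e-04  1.55224611e+00]
[ 0.55775512 -0.22998257  0.        ] (np.float64(0.5595), np.float64(-0.2271), np.float64(3.131), np.float64(-64.7))
[ 0.55891504 -0.17199417  0.        ] (np.float64(0.5587), np.float64(-0.1691), np.float64(3.127), np.float64(-72.3))
[ 0.56007496 -0.11400577  0.        ] (np.float64(0.5602), np.float64(-0.1106), np.float64(3.114), np.float64(-72.1))
```

View pics/t24c.png

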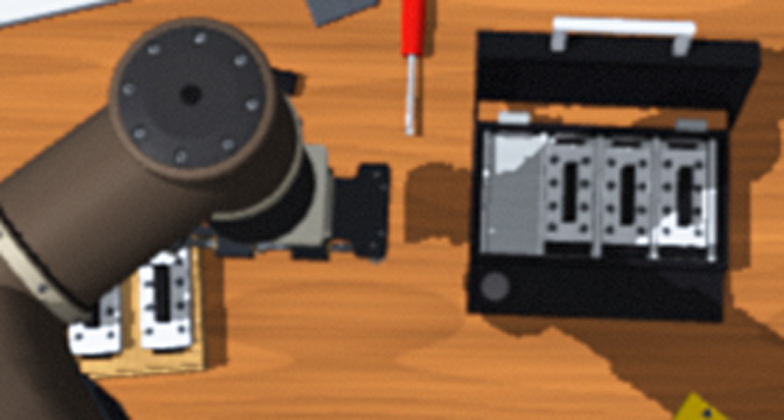

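View pics/t24d.png

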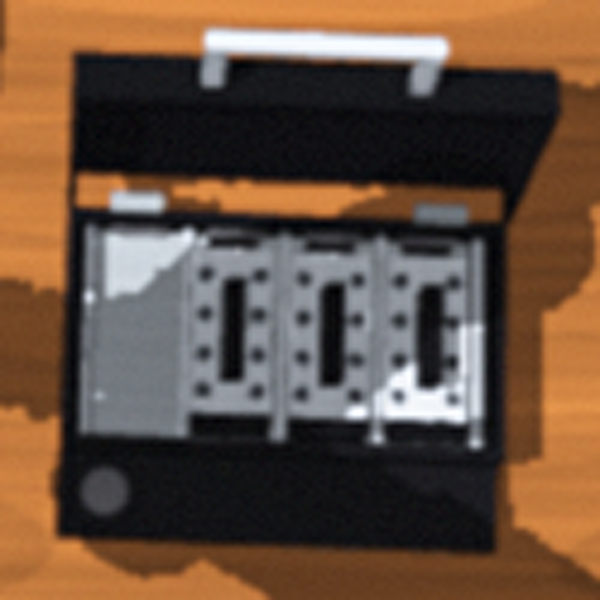

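Run:
```python
from h import *
plan([(.52,.1,.30,2.1),(.6735,-.145,.29,3.1215)],jaw=.7,v=.055)
g=shot('scene','s24.png'); cv2.imwrite('pics/s24c.png',cv2.resize(g['pixels'][180:320,330:490],None,fx=4.5,fy=4.2))
```

```text
start [0.4903 0.1485 0.1962] 1.5522
{"jaw":[0.7, 0.7, 0.7, 0.7, 0.7],"offset":[[-0.012, -0.026, -0.008], [-0.013, -0.026, -0.006], [-0.014, -0.026, -0.004], [-0.013, -0.026, -0.002], [-0.048, 0.002, -0.001]],"roll":[-0.137, -0.137, -0.137, -0.137, -0.17]}
{"jaw":[0.7, 0.7, 0.7, 0.7, 0.7],"offset":[[-0.048, 0.002, 0.007], [-0.046, 0.002, 0.015], [-0.043, 0.001, 0.022], [-0.039, 0.002, 0.029], [-0.033, 0.001, 0.035]],"roll":[-0.17, -0.17, -0.17, -0.171, -0.17]}
end [ 0.6738 -0.1452  0.2902] 3.1212
```

View pics/s24c.png

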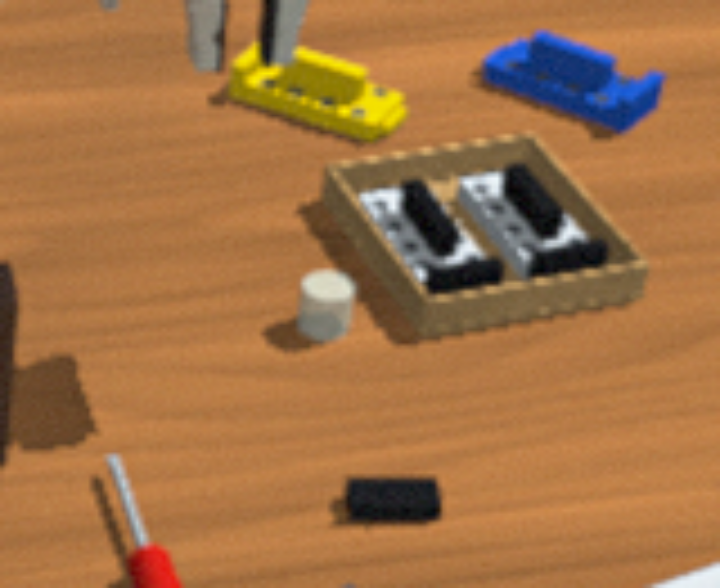

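All three new carriers are in bays 0–2 with their bezels to the front, and both old ones are flat in the tray. Now I lower the cover.

Call:
{"api": "move_arm", "payload": {
  "jaw": [0.7,0.7,0.7,0.7,0.7],
  "offset": [
    [-0.012,-0.026,-0.008],
    [-0.013,-0.026,-0.006],
    [-0.014,-0.026,-0.004],
    [-0.013,-0.026,-0.002],
    [-0.048,0.002,-0.001]
  ],
  "roll": [-0.137,-0.137,-0.137,-0.137,-0.17]
}}

```text
t: 44.8
eef_pos: [0.5457, 0.0572, 0.3007]
ee_rot: [-1.576, 0.002, 2.274]
force: [0.9, 0.6, -0.5]
width: 0.0266
```

Call:
{"api": "move_arm", "payload": {
  "jaw": [0.72,0.72,0.72,0.72,0.72],
  "offset": [
    [-0.048,0.0,0.007],
    [-0.046,0,0.015],
    [-0.043,0,0.022],
    [-0.039,0,0.029],
    [-0.033,0,0.035]
  ],
  "roll": [-0.17,-0.17,-0.17,-0.171,-0.17]
}}

```text
t: 45.42
eef_pos: [0.6731, -0.1501, 0.2976]
ee_rot: [-1.571, -0.0, 3.122]
force: [-0.2, 1.7, 0.9]
width: 0.025
```

Call:
{"api": "move_arm", "payload": {
  "jaw": [0.72,0.72],
  "offset": [
    [0,0,0],
    [0,0,0]
  ],
  "roll": [0,0]
}}

```text
t: 45.68
eef_pos: [0.6724, -0.1483, 0.2971]
ee_rot: [-1.571, -0.001, 3.115]
force: [-0.7, 1.0, -0.0]
width: 0.0247
```

Run:
```python
from h import *
g=shot('scene','s25.png'); cv2.imwrite('pics/s25c.png',cv2.resize(g['pixels'][130:330,170:370],None,fx=4,fy=3))
print([(np.round(d['position'],3),round(d['p'],2)) for d in arm.landmark_of(g,'cover_handle')])
plan([(.6735,-.145,.21,3.1215)],jaw=.72,v=.03)
```

```text
[(array([ 0.679, -0.146,  0.227]), 0.55)]
start [ 0.6726 -0.147   0.2978] 3.1175
{"jaw":[0.72, 0.72, 0.72],"offset":[[-0.0, 0.029, -0.001], [-0.0, 0.029, -0.001], [-0.001, 0.03, -0.0]],"roll":[-0.001, -0.001, -0.002]}
end [ 0.6736 -0.145   0.2098] 3.1215
```

View pics/s25c.png

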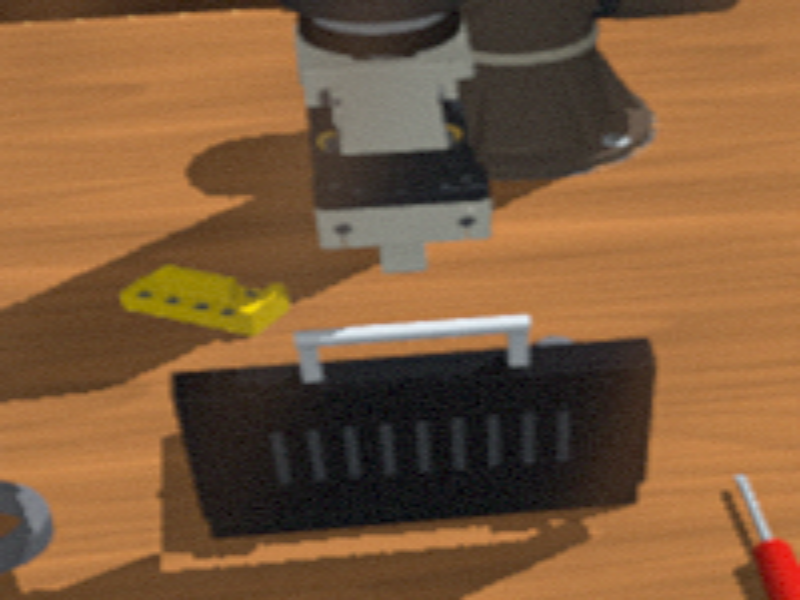

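Call:
{"api": "move_arm", "payload": {
  "jaw": [0.72,0.72,0.72,0.72,0.72],
  "offset": [
    [-0.001,0.028,-0.002],
    [0,0.028,0],
    [0,0.02,0],
    [0,0.011,0],
    [0,0,0]
  ],
  "roll": [-0.004,0,0,0,0]
}}

```text
t: 46.4
eef_pos: [0.6739, -0.1445, 0.2102]
ee_rot: [-1.571, -0.001, 3.123]
force: [0.2, -0.0, 0.1]
width: 0.0246
```

Call:
{"api": "move_arm", "payload": {
  "jaw": [0.9,0.9,0.9,0.9],
  "offset": [
    [0,0,0],
    [0,0,0],
    [0,0,0],
    [0,0,0]
  ],
  "roll": [0,0,0,0],
  "grip_force": 20
}}

```text
t: 46.9
eef_pos: [0.6734, -0.145, 0.2113]
ee_rot: [-1.571, -0.001, 3.123]
force: [-4.9, 2.2, 3.4]
width: 0.0112
```

Run:
```python
from h import *
from arc import *
s=arm.get_state();print(s['t'],s['width'],s['force'],s['eef_pos'],s['ee_rot'])
arc([1.75,1.70,1.64,1.56,1.47,1.37,1.27,1.17,1.07,.97,.87,.77,.67,.57,.48,.4,.33,.27,.22,.18,.145,.115,.09,.07,.05,.03,.01,0,-.005])
```

```text
46.9 0.0111639629354827 [-4.87999538  2.16033226  3.36557713] [ 0.67338406 -0.14499239  0.21129239] [-1.57086427e+00 -7.02899491e-04  3.12251223e+00]
[1.7  1.64 1.56 1.47 1.37] [[0.009, -0.002, 0], [0.011, -0.002, 0], [0.015, -0.001, 0], [0.016, 0.0, 0], [0.019, 0.002, 0]]
[1.27 1.17 1.07 0.97 0.87] [[0.018, 0.004, 0], [0.017, 0.005, 0], [0.017, 0.007, 0], [0.016, 0.009, 0], [0.016, 0.01, 0]]
[0.77 0.67 0.57 0.48 0.4 ] [[0.014, 0.012, 0], [0.013, 0.013, 0], [0.011, 0.015, 0], [0.009, 0.013, 0], [0.007, 0.013, 0]]
[0.33 0.27 0.22 0.18 0.14] [[0.006, 0.012, 0], [0.003, 0.011, 0], [0.003, 0.008, 0], [0.002, 0.008, 0], [0.001, 0.006, 0]]
[0.12 0.09 0.07 0.05 0.03] [[0.001, 0.005, 0], [0.001, 0.005, 0], [0.001, 0.003, 0], [-0.0, 0.004, 0], [0.0, 0.004, 0]]
[ 0.01  0.   -0.  ] [[0.001, 0.003, 0], [-0.0, 0.002, 0], [-0.0, 0.001, 0]]
```

Call:
{"api": "move_arm", "payload": {
  "jaw": [0.9,0.9,0.9,0.9,0.9],
  "offset": [
    [0.009,-0.002,0],
    [0.011,-0.002,0],
    [0.015,-0.001,0],
    [0.016,0,0],
    [0.019,0.002,0]
  ],
  "roll": [0,0,0,0,0]
}}

```text
t: 47.52
eef_pos: [0.6034, -0.1436, 0.2139]
ee_rot: [-1.571, 0.001, 3.123]
force: [3.8, 1.9, 2.2]
width: 0.0109
```

Call:
{"api": "move_arm", "payload": {
  "jaw": [0.9,0.9,0.9,0.9,0.9],
  "offset": [
    [0.018,0.004,0],
    [0.017,0.005,0],
    [0.017,0.007,0],
    [0.016,0.009,0],
    [0.016,0.01,0]
  ],
  "roll": [0,0,0,0,0]
}}

```text
t: 48.15
eef_pos: [0.5188, -0.1418, 0.178]
ee_rot: [-1.571, 0.001, 3.123]
force: [7.6, 0.2, -5.2]
width: 0.0112
```

Call:
{"api": "move_arm", "payload": {
  "jaw": [0.9,0.9,0.9,0.9,0.9],
  "offset": [
    [0.014,0.012,0],
    [0.013,0.013,0],
    [0.011,0.015,0],
    [0.009,0.013,0],
    [0.007,0.013,0]
  ],
  "roll": [0,0,0,0,0]
}}

```text
t: 48.78
eef_pos: [0.4649, -0.1409, 0.1116]
ee_rot: [-1.571, -0.001, 3.122]
force: [0.7, 3.2, 1.5]
width: 0.0114
```

Run:
```python
from h import *
s=arm.get_state();print(s['t'],s['width'],s['force'],s['eef_pos'],s['ee_rot'])
g=shot('scene','s26.png'); cv2.imwrite('pics/s26c.png',cv2.resize(g['pixels'][150:330,190:370],None,fx=4,fy=3.3))
```

```text
48.775 0.011362172508883741 [0.67387558 3.15448304 1.49626021] [ 0.46490115 -0.14093254  0.11159803] [-1.57109526e+00 -6.66541724e-04  3.12237578e+00]
```

View pics/s26c.png

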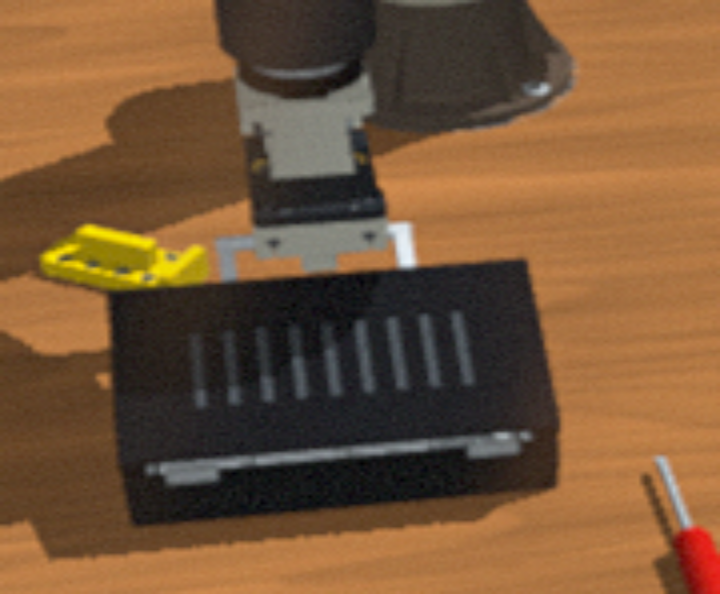

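The cover is following smoothly at about 0.4 rad. Now the slow finish.

Call:
{"api": "move_arm", "payload": {
  "jaw": [0.9,0.9,0.9,0.9,0.9],
  "offset": [
    [0.006,0.012,0],
    [0.003,0.011,0],
    [0.003,0.008,0],
    [0.002,0.008,0],
    [0.001,0.006,0]
  ],
  "roll": [0,0,0,0,0]
}}

```text
t: 49.45
eef_pos: [0.45, -0.1407, 0.0663]
ee_rot: [-1.571, -0.002, 3.122]
force: [-2.6, 5.2, 2.7]
width: 0.0112
```

Call:
{"api": "move_arm", "payload": {
  "jaw": [0.9,0.9,0.9,0.9,0.9],
  "offset": [
    [0.001,0.005,0],
    [0.001,0.005,0],
    [0.001,0.003,0],
    [0,0.004,0],
    [0,0.004,0]
  ],
  "roll": [0,0,0,0,0]
}}

```text
t: 50.08
eef_pos: [0.4472, -0.1407, 0.0456]
ee_rot: [-1.571, -0.002, 3.122]
force: [-3.6, 5.0, 2.3]
width: 0.011
```

Call:
{"api": "move_arm", "payload": {
  "jaw": [0.9,0.9,0.9,0.9,0.9],
  "offset": [
    [0.001,0.003,0],
    [0,0.002,0],
    [0,0.001,0],
    [0,0,0],
    [0,0,0]
  ],
  "roll": [0,0,0,0,0]
}}

```text
t: 50.7
eef_pos: [0.4468, -0.1406, 0.0398]
ee_rot: [-1.571, -0.001, 3.122]
force: [-0.1, 4.8, -2.0]
width: 0.0113
```

Call:
{"api": "move_arm", "payload": {
  "jaw": [0.9,0.9,0.9],
  "offset": [
    [0,0.001,0],
    [0,0.001,0],
    [0,0,0]
  ],
  "roll": [0,0,0]
}}

```text
t: 51.08
eef_pos: [0.4468, -0.1407, 0.0387]
ee_rot: [-1.571, -0.001, 3.123]
force: [-5.4, 7.4, 12.9]
width: 0.0112
```

Run:
```python
from h import *
s=arm.get_state();print(s['t'],s['width'],s['force'],s['eef_pos'])
g=shot('scene','s27.png'); cv2.imwrite('pics/s27c.png',cv2.resize(g['pixels'][180:320,190:350],None,fx=5,fy=4.2))
```

```text
51.075 0.011158654206034548 [-5.41147337  7.41876518 12.86015128] [ 0.44677139 -0.14070615  0.03874302]
```

View pics/s27c.png

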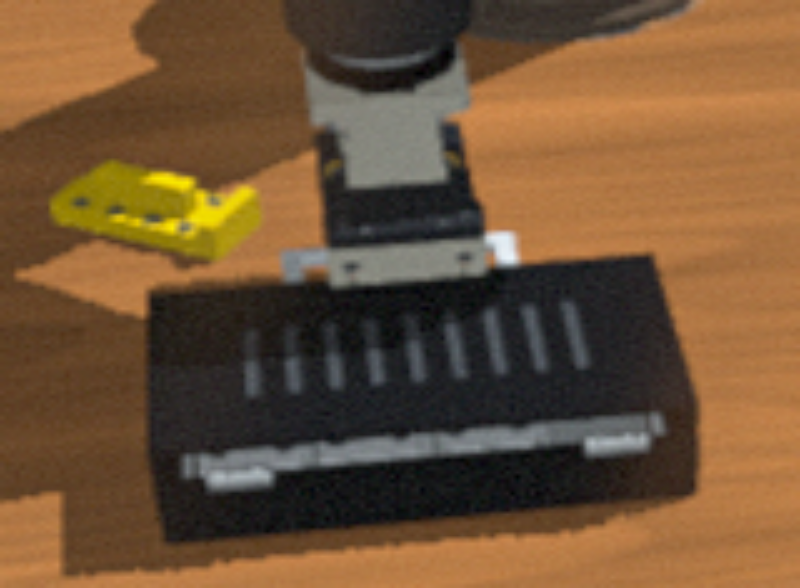

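Run:
```python
from h import *
g=shot('scene'); im=g['pixels']
c,o,s=crop(im,190,180,350,320,5)
B=lambda th:[ (97-r*np.cos(th)-(h)*np.sin(th)*-1*1 if 0 else 97-(r*np.cos(th)-h*np.sin(th)), y, 50+r*np.sin(th)+h*np.cos(th)) for h in(-5,24) for r,y in((0,-131),(144,-131),(144,131),(0,131))]
for th,col in((0,(0,255,0)),(.05,(0,0,255))): draw(g,c,o,s,C[0],C[1],0,CY,[(B(th),col)])
H=lambda th:[ (97-(r*np.cos(th)-h*np.sin(th)), y, 50+r*np.sin(th)+h*np.cos(th)) for h in(4,16) for r,y in((178,-62),(190,-62),(190,62),(178,62))]
draw(g,c,o,s,C[0],C[1],0,CY,[(H(0),(255,255,0))])
cv2.imwrite('pics/fit4.png',c)
print([(np.round(d['position'],3),round(d['p'],2)) for d in arm.landmark_of(g,'cover_handle')])
```

```text
[]
```

View pics/fit4.png

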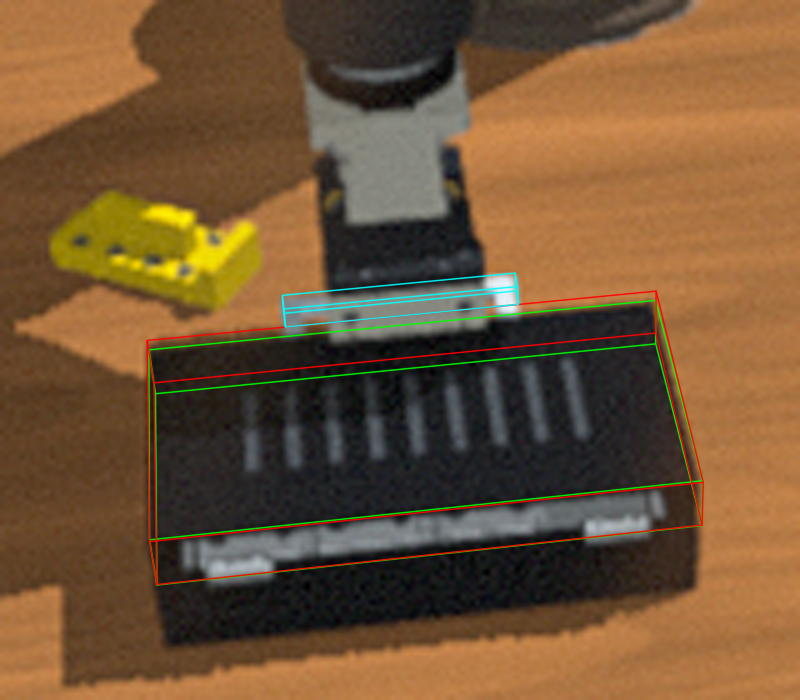

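The overlay agrees with the shut cover (green edge on the observed front edge at (150,350)), and it is pressed on its stop with about 13 N. Release next, then move to the button.

Call:
{"api": "move_arm", "payload": {
  "jaw": [0.72,0.72,0.72,0.72,0.72],
  "offset": [
    [0,-0.001,0],
    [0,0,0],
    [0,-0.015,0],
    [0,-0.04,0],
    [0,-0.05,0]
  ],
  "roll": [0,0,0,0,0]
}}

```text
t: 51.85
eef_pos: [0.4465, -0.1411, 0.1445]
ee_rot: [-1.57, -0.003, 3.122]
force: [1.5, -0.3, 0.0]
width: 0.0246
```

Run:
```python
from h import *
plan([(.464,-.0375,.11,1.551)],jaw=1)
g=shot('scene'); cv2.imwrite('pics/s28c.png',crop(g['pixels'],190,180,350,300,5)[0])
print([(np.round(d['position'],3),round(d['p'],2)) for d in arm.landmark_of(g,'cover_handle')])
```

```text
start [ 0.4465 -0.1411  0.1445] 3.1224
{"jaw":[1, 1, 1, 1, 1],"offset":[[-0.002, 0.004, -0.012], [0.0, 0.004, -0.012], [0.002, 0.004, -0.011], [0.004, 0.004, -0.011], [0.006, 0.004, -0.01]],"roll":[0.175, 0.175, 0.174, 0.175, 0.174]}
{"jaw":[1, 1, 1, 1],"offset":[[0.008, 0.004, -0.008], [0.009, 0.004, -0.007], [0.01, 0.003, -0.005], [0.012, 0.004, -0.004]],"roll":[0.175, 0.174, 0.175, 0.174]}
end [ 0.464  -0.0373  0.1095] 1.5514
[(array([ 0.45 , -0.145,  0.057]), 0.69), (array([ 0.555, -0.171,  0.02 ]), 0.45)]
```

View pics/s28c.png

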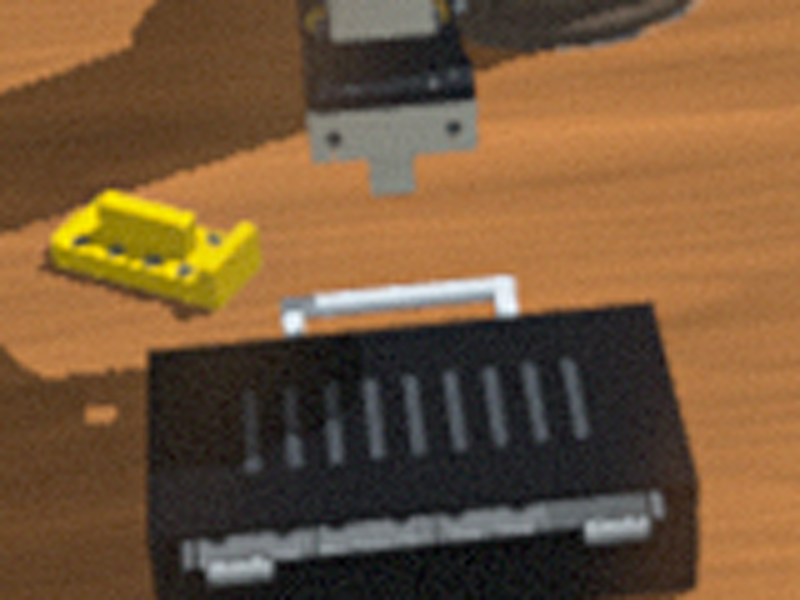

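Call:
{"api": "move_arm", "payload": {
  "jaw": [1,1,1,1,1],
  "offset": [
    [-0.002,0.0,-0.012],
    [0,0.004,-0.012],
    [0.002,0.004,-0.011],
    [0.004,0.004,-0.011],
    [0.006,0.004,-0.01]
  ],
  "roll": [0.175,0.175,0.174,0.175,0.174],
  "grip_force": 10
}}

```text
t: 52.58
eef_pos: [0.4582, -0.0829, 0.1277]
ee_rot: [-1.57, 0.0, 2.244]
force: [-0.8, 0.6, 0.3]
width: 0.0002
```

Call:
{"api": "move_arm", "payload": {
  "jaw": [1,1,1,1,1],
  "offset": [
    [0.008,0.004,-0.008],
    [0.009,0.004,-0.007],
    [0.01,0.003,-0.005],
    [0.012,0.004,-0.004],
    [0,0,0]
  ],
  "roll": [0.175,0.174,0.175,0.174,0]
}}

```text
t: 53.2
eef_pos: [0.4647, -0.0368, 0.1127]
ee_rot: [-1.57, 0.0, 1.553]
force: [-1.0, -0.2, 0.1]
width: 0.0006
```

Run:
```python
from h import *
f=shot('top','t29.png'); c,o,s=crop(f['pixels'],290,180,420,280,6)
cv2.imwrite('pics/t29c.png',c)
plan([(.464,-.0375,.05,1.551)],jaw=1,v=.03)
```

```text
start [ 0.4647 -0.0371  0.1129] 1.5558
{"jaw":[1, 1, 1],"offset":[[-0.0, 0.021, 0.0], [-0.0, 0.021, 0.0], [-0.0, 0.021, 0.001]],"roll":[0.002, 0.001, 0.002]}
end [ 0.4637 -0.037   0.0499] 1.5508
```

View pics/t29c.png

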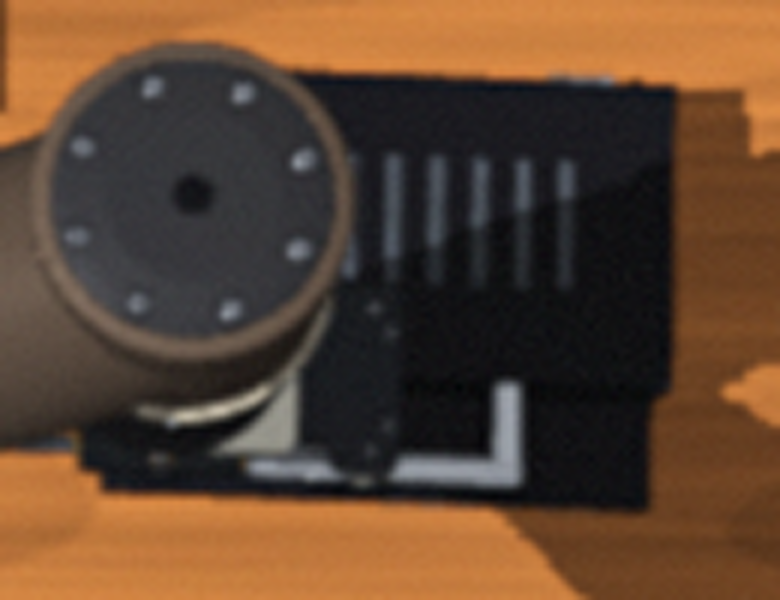

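Call:
{"api": "move_arm", "payload": {
  "jaw": [1,1,1,1],
  "offset": [
    [0,0.025,0],
    [0,0.023,0],
    [0,0.015,0],
    [0,0.004,0]
  ],
  "roll": [0,0,0,0]
}}

```text
t: 53.75
eef_pos: [0.4642, -0.0376, 0.0455]
ee_rot: [-1.569, 0.001, 1.554]
force: [1.1, 0.4, 0.1]
width: 0.0007
```

Call:
{"api": "move_arm", "payload": {
  "jaw": [1,1,1,1],
  "offset": [
    [0,0.004,0],
    [0,0.003,0],
    [0,0.003,0],
    [0,0.001,0]
  ],
  "roll": [0,0,0,0]
}}

```text
t: 54.25
eef_pos: [0.4652, -0.0371, 0.036]
ee_rot: [-1.572, 0.0, 1.552]
force: [-4.5, -1.4, 18.4]
width: 0.0007
```

Call:
{"api": "move_arm", "payload": {
  "jaw": [1,1,1,1,1],
  "offset": [
    [0,0,0],
    [0,-0.02,0],
    [0,-0.04,0],
    [0.03,-0.05,0.03],
    [0.05,-0.03,0.02]
  ],
  "roll": [0,0,0,0,0]
}}

```text
t: 54.88
eef_pos: [0.4174, 0.0429, 0.1749]
ee_rot: [-1.573, -0.001, 1.549]
force: [1.3, 0.9, 0.1]
width: 0.0005
```

Call:
{"api": "move_arm", "payload": {
  "jaw": [1,1,1,1,1],
  "offset": [
    [0.05,0,0],
    [0.05,0,0],
    [0.05,0,-0.01],
    [0.05,0,-0.02],
    [0,0,0]
  ],
  "roll": [0,0,0,0,0]
}}

```text
t: 55.5
eef_pos: [0.4525, 0.2452, 0.1724]
ee_rot: [-1.571, -0.0, 1.554]
force: [-0.4, -0.3, -0.8]
width: 0.0003
```

Run:
```python
from h import *
s=arm.get_state();print(s['t'],s['force'],s['eef_pos'])
f=shot('top','t30.png'); cv2.imwrite('pics/t30c.png',crop(f['pixels'],140,130,420,300,2.8)[0])
g=shot('scene','s30.png'); cv2.imwrite('pics/s30c.png',crop(g['pixels'],130,160,530,350,2)[0])
for ff in(f,g): print([(np.round(d['position'],3),round(d['p'],2)) for d in arm.landmark_of(ff,'cover_handle')],[(np.round(d['position'],3),round(d['p'],2)) for d in arm.landmark_of(ff,'power_top')])
```

```text
55.5 [-0.36852578 -0.34679615 -0.83359371] [0.45249848 0.24524006 0.17235846]
[(array([ 0.448, -0.141,  0.062]), 0.77)] [(array([ 0.464, -0.039,  0.04 ]), 0.66)]
[(array([ 0.454, -0.142,  0.058]), 0.7), (array([ 0.531, -0.142,  0.   ]), 0.42), (array([ 0.707,  0.054, -0.001]), 0.28)] [(array([ 0.559, -0.233,  0.019]), 0.27), (array([ 0.709,  0.055, -0.003]), 0.18)]
```

View pics/t30c.png

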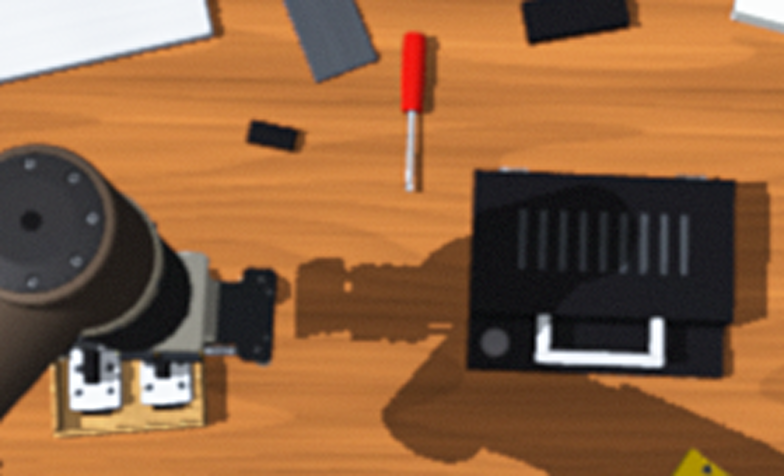

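View pics/s30c.png

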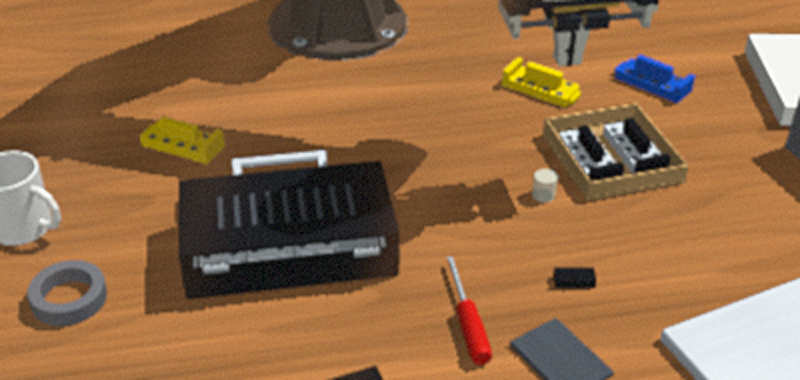

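Run:
```python
from station import arm
print(arm.job_done())
```

```text
the job is handed in; nothing more can be done
None
```

The job is handed in at about 55.6 s of the 210 s allowed, with every step done. The system reported no verdict.

**What I did:**
- **Cover open:** I lifted the cover onto its stop and left it fully back until all carriers were placed.
- **Old carriers:** there were two, in bays 0 and 3. Both now lie flat side by side in the tray.
- **New carriers:** there were three, now in bays 0, 1 and 2 with their bezels to the front. One was knocked aside partway through, so I located it again before picking it up. The yellow and blue look-alikes were left alone.
- **Cover shut and power:** I lowered the cover slowly onto its stop, then pressed the power button to the bottom and let it go.

**Last checks:**
- **Bays:** rib fits in the top camera put the new carriers about 2–4 mm from the bay centres, with angles within about 0.01 rad. I could not see them again once the cover was shut.
- **Cover:** the handle reads 58–62 mm above the table (60 when shut), and a drawn outline of the shut cover matches the scene picture. It pushed back with about 13 N on its stop.
- **Button:** the fingertips bottomed it with 18 N at 36 mm above the table. After release the top camera put its top at 40 mm. The scene camera did not find it.
- **Tray and bystanders:** both old carriers look flat in the last pictures, and no bystander appears to have moved. The arm was clear of everything at hand-in.

**Disagreement:** the handle first read 75 mm above the table, so the cover seems to have started slightly ajar. That may explain forces of up to about 35 N on the tool during opening; they stayed small while closing.

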